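# Send the loose rail carriers through the rocker chute

### The arm

A 7-joint arm with a two-finger parallel gripper is mounted at the origin on the work surface. World frame = base frame: x ahead of the robot, y to its left, z up, the work surface at z = 0. Lengths are in mm, angles in rad, forces in N, time in s.
With the tool pointing down it reaches from about 425 to 950 mm from the base axis. Payload 4.7 kg.
Tool frame: the origin (TCP) lies midway between the tips of the shut fingers; the grasp point (between the pads) lies 19 mm behind it; z points along the fingers, y is the direction in which the jaws open and shut (so a half turn about z gives the same grasp; the last joint's range is limited). The gripper opens to 87 mm and grips with 3 to 60 N. Pads are 19 mm wide; open, the fingers measure 117 mm over their backs; the gripper's body (75 mm by 190 mm) begins 51 mm behind the grasp point.
Start: joints at [-1.333, 0.469, -0.049, 1.532, 0.024, 1.141, -0.082], TCP at [177.919, 651.148, 222.573] pointing down, gripper open.
Joint ranges: [-2.59, 2.59], [-0.33, 1.99], [-1.39, 1.29], [0.1, 2.45], [-1.04, 4.18], [0.21, 1.99], [-2.66, 2.66]. Speed limits (rad/s): [2.57, 2.57, 3.14, 3.14, 3.14, 3.14, 3.14].

### API

Orientations are given as a unit quaternion [x, y, z, w].
In Python, from bench import readout, snapshot, robot gives the robot as it stands.
- The arm moves only by the tool drive_tool, never from a script. Its argument "steps" is text: rows parted by semicolons, each of 7 numbers parted by spaces: the shift along the world's x, y, z normalised to -1 to 1, where 1 is 100 cm, then the turn, a rotation vector about the world's x, y, z normalised to -1 to 1, where 1 is 180 degrees, then the opening, from 0 (shut) to 1 (fully open). A call has 1 to 12 rows; each row is the pose to reach, as a shift and turn from the pose measured when the call began, turning the shorter way round; what a row does not reach only later rows make up. A row lasts 1/10 s, in which the tool goes at most 50 mm and 8.59 degrees, less where a joint would pass 70% of its speed; a pose out of reach is approached as far as the arm can. A call with a number of a shift or a turn outside -1 to 1 is refused whole. A call with a gripper value outside its range is refused whole. The fingers move at their own pace and stop on an object; "force" is the grip in N (left out, the last holds). Time passes only in rows, so rows that repeat a pose let the fingers close. It gives the time, the measured TCP pose, the force and the opening at its end, in the units of the state.
- readout.state(): the state, without advancing time (a new reading comes with each control period).
- snapshot(name): name is "scene" or "side" or "wrist"; returns a dict with "img" (480x640x3 uint8, blue, green, red), "fx", "fy", "cx", "cy" (pixels), "view" (4x4, takes a point from world to camera coordinates). Camera axes: x right, y down, z forward; pixel columns grow to the right and rows downward; lengths in mm; the calibration is good to about 2 mm. A picture is of the moment at which its call begins. There is no depth.
- robot.hand_in(): hands the job in, once; it reports no verdict.
The state is a dict: "time_s": time; "joint_positions": joint angles; "qd": joint speeds; "joint_efforts": joint torques, N m; "tcp_pos": TCP position; "tool_rot": TCP orientation; "ft_force": force on the tool from outside, world axes, zero at the start; "moment": the same for the moment, N m; "opening": finger opening in mm.
Only numpy, scipy, OpenCV 4.12 (cv2) and the standard library are available. Lean on these libraries where they do the work, as an engineer would, in place of code of your own. Each camera call takes 0.05 s, during which the arm holds its last target.

### The job

Clear the loose black rail carriers off the laser bench. First lock the transfer station: turn its black knob clockwise until it bites, then about 30 degrees more; then set every carrier on the rocker tray so that its weight tips it down into the hooded receiver, and when all are through and the tray has swung back, press the button on the grey box fully down and let it up again. Do not overtighten the knob, and leave the other things on the bench where they are.

Things in the scene. Friction and masses are not known exactly. Their poses are not given: they have to be found in the camera images.
- station: Transfer station fixed to the bench: dark base 475 x 190 mm, rocker tray between two uprights, receiver behind. Origin on the bench under the tray's hinge; x from the tray to the receiver, y left of that, z up. The knob's column stands at y = 142 mm. Uprights 205 mm high at y = +-88 mm. Use x for the yaw of the tray.
- tray (a joint): Angle of the rocker tray on its level hinge, rad. 0: level, empty, on its stop (a counterweight brings it back by itself); 0.62: tipped down to the receiver. A carrier whose centre is set 30 to 75 mm from the hinge on the receiver's side tips it by its weight (about 1 N holds it there) and slides into the receiver within about 1 s.
- tray_load (a point): Point on the upper face of the tray's white slippery floor, midway across, 45 mm from the hinge towards the receiver: a good place for a carrier's centre. With the tray level it is 200 mm above the bench. x along the tray towards the receiver. The floor reaches 65 mm further on in +x (open end) and 125 mm back to the end wall; side walls 15 mm high stand 70 mm to either side. Moves with the tray.
- receiver_mouth (a point): Middle of the top edge of the receiver's low wall facing the tray, 110 mm above the bench. Receiver: aluminium box with a clear hood, 234 mm high, open only here towards the tray; inside it reaches 296 mm on in +x and 85 mm to either side; its slippery floor lies 10 to 75 mm above the bench. Solid sides 148 mm high beside it: keep the gripper's body clear.
- knob_grip (a point): Middle of the wing of the black lock knob on the station's column, on its upright turning axis, 178 mm above the bench. The wing is 52 mm long (point's x), 14 mm thick (point's y) and 34 mm high (17 mm above and below the point); it stands on a 40 mm disc and can be pinched from above across its thickness. The point turns with the knob. It tightens clockwise seen from above.
- knob (a joint): How far the knob has run down, rad, relative to the steel collar under it: it starts somewhere from 0.3 to 0.9 and turns freely (0.03 N m) clockwise up to 1.2, where it bites. It can turn no further than that relative to the collar.
- collar (a joint): Extra turn after the knob has bitten, rad clockwise: 0 until then. From there knob and collar turn together against about 0.22 N m and stay where they are left. 0.52 is 30 degrees.
- send_top (a point): Centre of the top of the black push button, 32 mm across, on a grey box 100 x 80 x 45 mm fixed to the bench; 69 mm above the bench when up. z is up.
- send (a joint): Travel of the push button, m: 0 up, 0.008 fully down (about 5 N). A spring brings it back up.
- carrier0_mid (a point): Centre (half-way up, 15 mm above its underside) of a rail carrier: a flat black block 60 mm long (x), 44 mm wide (y), 30 mm high, about 0.26 kg, with a 10 mm brass thumbscrew head on the -x end. It lies flat on the bench. Three to five carriers are present.
- carrier1_mid (a point): Centre (half-way up, 15 mm above its underside) of a rail carrier: a flat black block 60 mm long (x), 44 mm wide (y), 30 mm high, about 0.26 kg, with a 10 mm brass thumbscrew head on the -x end. It lies flat on the bench. Three to five carriers are present.
- carrier2_mid (a point): Centre (half-way up, 15 mm above its underside) of a rail carrier: a flat black block 60 mm long (x), 44 mm wide (y), 30 mm high, about 0.26 kg, with a 10 mm brass thumbscrew head on the -x end. It lies flat on the bench. Three to five carriers are present.
- carrier3_mid (a point): Centre (half-way up, 15 mm above its underside) of a rail carrier: a flat black block 60 mm long (x), 44 mm wide (y), 30 mm high, about 0.26 kg, with a 10 mm brass thumbscrew head on the -x end. It lies flat on the bench. Three to five carriers are present.
- carrier4_mid (a point): Centre (half-way up, 15 mm above its underside) of a rail carrier: a flat black block 60 mm long (x), 44 mm wide (y), 30 mm high, about 0.26 kg, with a 10 mm brass thumbscrew head on the -x end. It lies flat on the bench. Three to five carriers are present.
- mirror_mount: Bystander, loose: black mirror mount, 45 x 50 mm foot, 62 mm high, round mirror and brass screws. Origin under its foot.
- optic_box: Bystander, loose: cardboard box 66 x 66 x 42 mm. Origin under its centre.
- driver: Bystander, loose: screwdriver, 170 mm long, lying. Origin under it.
- wipe_jar: Bystander, loose: jar 64 mm across, 75 mm high. Origin under its centre.

How it is judged (in metres and radians):
On the way, in this order (a step that is already met when the one before it is completed fails the run):
1. the lock knob has bitten and been turned about 30 degrees further (0.3 to 0.8 rad), before the carriers are sent (value of joint collar between 0.3 and 0.8 rad), for 0.2 s.
2. every carrier present is in the receiver and the tray has swung back level (x of carrier0_mid in the frame of station between 0.11 and 0.41 m and y of carrier0_mid in the frame of station between -0.09 and 0.09 m and z of each of carrier0_mid, carrier1_mid, carrier2_mid, carrier3_mid, carrier4_mid in the frame of station below 0.16 m and x of carrier1_mid in the frame of station between 0.11 and 0.41 m and y of carrier1_mid in the frame of station between -0.09 and 0.09 m and x of carrier2_mid in the frame of station between 0.11 and 0.41 m and y of carrier2_mid in the frame of station between -0.09 and 0.09 m and x of carrier3_mid in the frame of station between 0.11 and 0.41 m and y of carrier3_mid in the frame of station between -0.09 and 0.09 m and x of carrier4_mid in the frame of station between 0.11 and 0.41 m and y of carrier4_mid in the frame of station between -0.09 and 0.09 m and value of joint tray below 0.06 rad), for 0.3 s.
3. the button is pressed fully down (value of joint send above 0.0068 m), for 0.05 s.
At the end, for the whole second after the job is handed in: Every carrier present has its centre inside the receiver (less than 160 mm above the bench), the tray is level again (within 0.06 rad), the knob stands 0.3 to 0.8 rad past its bite, and the button is up again (within 1.5 mm) (all of step 1 and all of step 2 and value of joint send below 0.0015 m); the robot touches nothing.
It fails at once if the knob is overtightened (more than 0.95 rad past its bite) (value of joint collar above 0.95 rad).
It fails at once if a bystander (mirror mount, cardboard box, screwdriver, jar) is moved more than 60 mm (distance of any of mirror_mount, optic_box, driver, wipe_jar from where it was at the start of the episode above 0.06 m).
Of carrier0, carrier1, carrier2, carrier3, carrier4 only 3 to 5 are there at a start; the rules pass over those that are not, and their reading is None.
At some moment in a run one of carrier0, carrier1, carrier2, carrier3, carrier4 may be knocked a few centimetres aside while the robot is not near it.
It also fails if it takes over 210 s, if anything falls off the work surface, if the arm or the gripper's body presses on something with over 40 N, if the wrist force passes 120 N, or if a joint passes its speed limit or range.

## Working session

There is one attempt and no reset: what is moved stays moved. The work goes in short steps, Python scripts to look and compute and a tool call to move; the robot and the scene stay as the last step left them, time stands still between calls to the robot, and variables do not carry over. Pictures are saved under pics/ and viewed, and the job is handed in when it is done.

Besides the shell and the picture viewer there is one more tool, called after "Emit:" by a JSON object that holds its "fn" and its "kwargs". drive_tool: Moves the arm, as the interface text tells. Its arguments: {"type":"object","properties":{"steps":{"type":"string"},"force":{"type":"number"}},"required":["steps"]}

```bash
ls; mkdir -p pics
python3 - <<'E'
from bench import readout, snapshot, robot
import cv2
s=readout.state();print(s)
for n in ["scene","side","wrist"]:
    d=snapshot(n);cv2.imwrite(f"pics/{n}0.png",d["img"]);print(n,d["fx"],d["fy"],d["cx"],d["cy"],d["view"])
E
```

```text
pics
{'time_s': 0.0, 'joint_positions': array([-1.33290656,  0.46947675, -0.04856872,  1.53371756,  0.02413286,
        1.14099604, -0.08227897]), 'qd': array([-5.16705278e-04, -7.99752016e-05, -1.31178885e-04,  2.25884751e-04,
        1.54674135e-03,  9.48668421e-04,  3.96702332e-04]), 'joint_efforts': array([ 1.76737034e-03, -5.07982063e+01, -7.95112643e-02, -2.36148083e+01,
       -6.13863138e-02,  3.80605599e-02,  1.66698442e-04]), 'tcp_pos': array([177.80825434, 650.52475623, 221.46555717]), 'tool_rot': array([ 1.32977999e-01,  9.91118480e-01, -1.00273083e-03, -7.59389270e-05]), 'ft_force': array([0.40832187, 0.16680877, 1.45682242]), 'moment': array([-0.01951319, -0.02250464, -0.01441317]), 'opening': 87.1238466579107}
scene 544.375574292718 544.375574292718 315.72829253457815 243.72588964363462 [[-1.50283782e-01  9.88624413e-01 -6.04599903e-03  8.30853447e+01]
 [ 8.41971073e-01  1.24780536e-01 -5.24894781e-01 -3.74703186e+02]
 [-5.18169372e-01 -8.39737292e-02 -8.51145649e-01  1.64337957e+03]
 [ 0.00000000e+00  0.00000000e+00  0.00000000e+00  1.00000000e+00]]
side 479.72984625749604 479.72984625749604 314.2260295206981 232.73523657645387 [[-9.99704942e-01 -2.34889066e-02 -6.18877649e-03  5.33552436e+02]
 [-1.28262397e-02  7.26824389e-01 -6.86703571e-01  1.24363936e+02]
 [ 2.06280697e-02 -6.86421575e-01 -7.26911208e-01  1.25948441e+03]
 [ 0.00000000e+00  0.00000000e+00  0.00000000e+00  1.00000000e+00]]
wrist 429.94472781572426 429.94472781572426 323.0583230085705 241.99094644222845 [[ 2.64523752e-01  9.64378554e-01 -1.09047232e-03 -6.76202652e+02]
 [ 9.21359069e-01 -2.52389459e-01  2.95629881e-01 -3.47883153e+01]
 [ 2.84823893e-01 -7.92058419e-02 -9.55301934e-01  3.90986054e+02]
 [ 0.00000000e+00  0.00000000e+00  0.00000000e+00  1.00000000e+00]]
```

View pics/scene0.png

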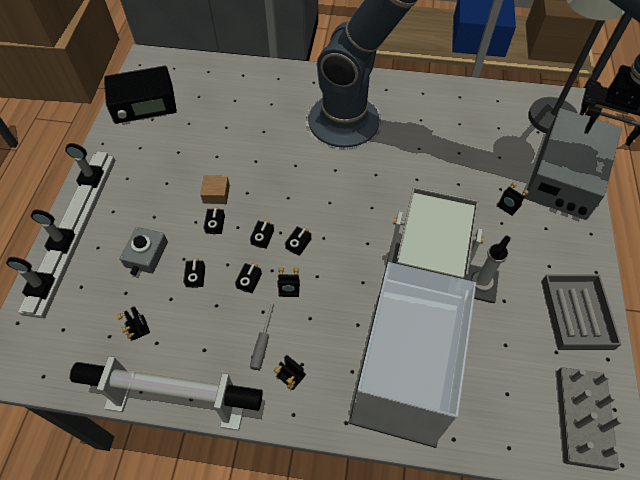

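View pics/side0.png

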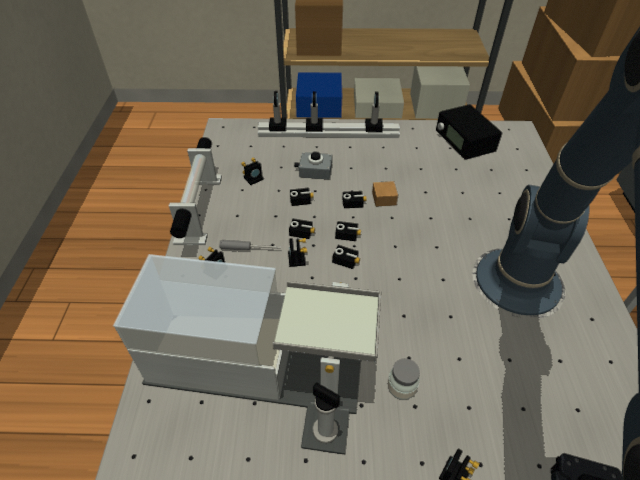

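View pics/wrist0.png

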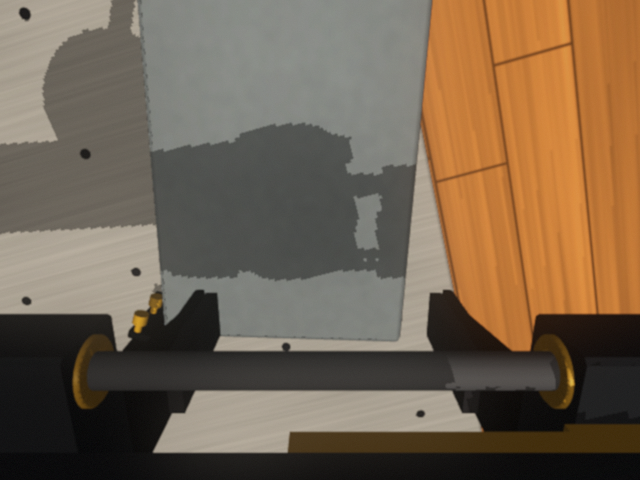

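```bash
cat > h.py <<'E'
import numpy as np, cv2
from bench import readout, snapshot, robot
def ray(d,u,v):
    V=np.array(d["view"]);R=V[:3,:3];t=V[:3,3]
    return -R.T@t, R.T@np.array([(u-d["cx"])/d["fx"],(v-d["cy"])/d["fy"],1.])
def onz(d,u,v,z):
    c,r=ray(d,u,v);return c+r*(z-c[2])/r[2]
def proj(d,p):
    V=np.array(d["view"]);q=V[:3,:3]@np.array(p,float)+V[:3,3]
    return q[0]/q[2]*d["fx"]+d["cx"],q[1]/q[2]*d["fy"]+d["cy"]
def tri(d1,p1,d2,p2):
    a,r=ray(d1,*p1);b,s=ray(d2,*p2)
    k=np.linalg.lstsq(np.array([r,-s]).T,b-a,rcond=None)[0]
    P,Q=a+r*k[0],b+s*k[1];return (P+Q)/2,np.linalg.norm(P-Q)
def crop(d,x0,y0,x1,y1,f,name):
    cv2.imwrite("pics/"+name+".png",cv2.resize(d["img"][y0:y1,x0:x1],None,fx=f,fy=f,interpolation=cv2.INTER_CUBIC))
E
python3 - <<'E'
from h import *
a=snapshot("scene");b=snapshot("side")
crop(a,170,170,330,310,5,"c1");crop(a,340,170,540,320,4,"c2");crop(b,270,150,430,290,5,"c3");crop(b,260,270,460,420,4,"c4")
E
```

```text
(no output)
```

View pics/c1.png

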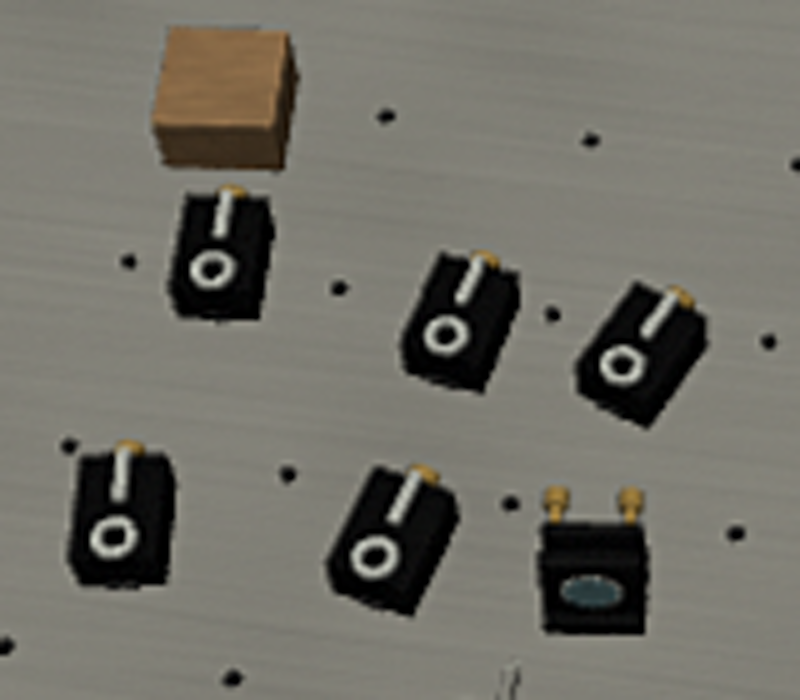

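View pics/c2.png

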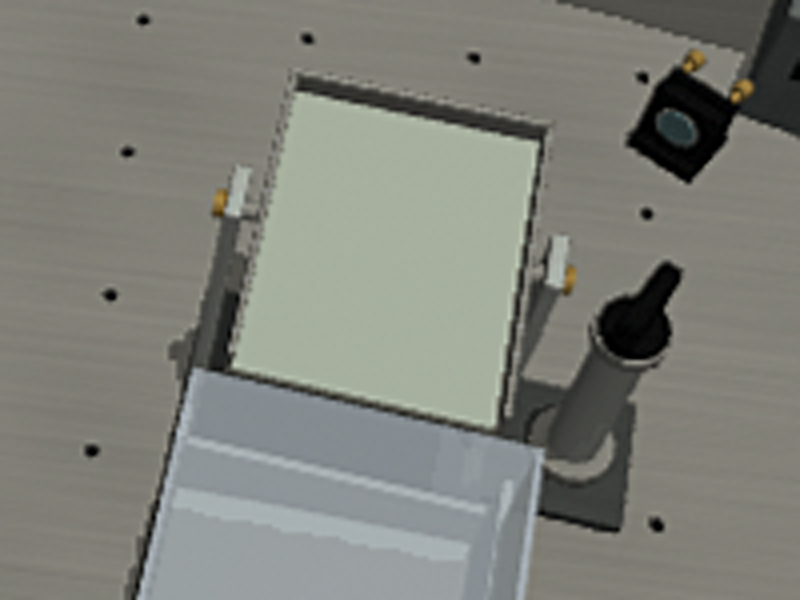

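View pics/c3.png

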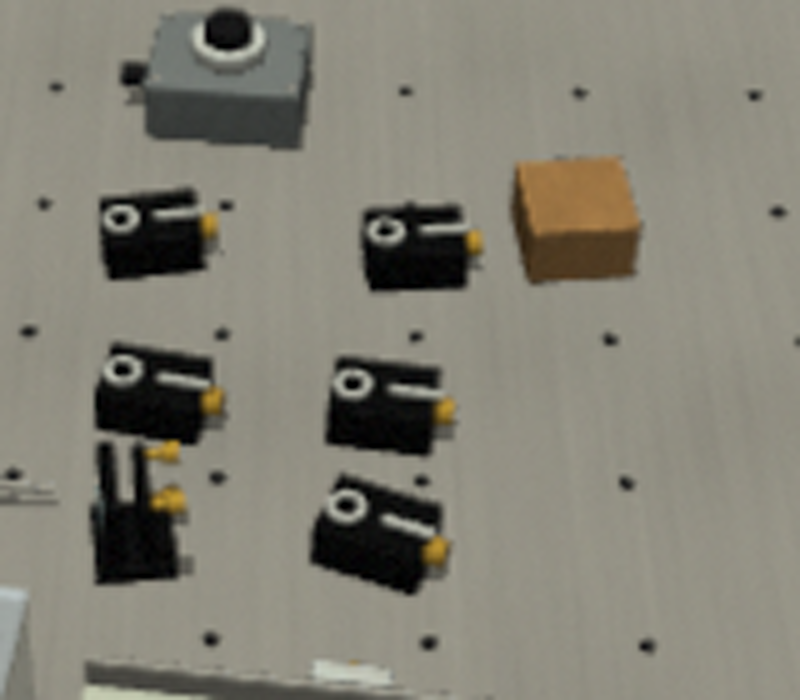

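View pics/c4.png

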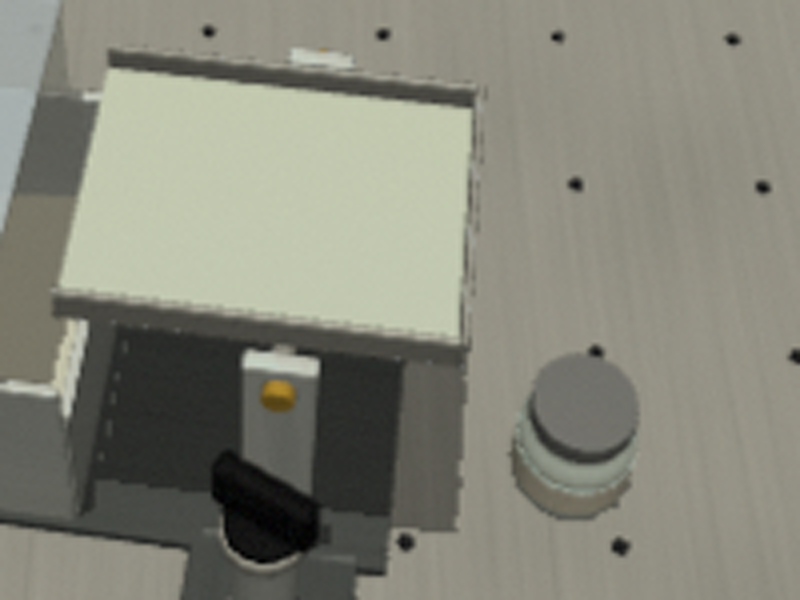

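```bash
cat > carr.py <<'E'
from h import *
def carriers(d,show=False):
    img=d["img"];hsv=cv2.cvtColor(img,cv2.COLOR_BGR2HSV)
    bl=(img.max(2)<45).astype(np.uint8)*255
    bl=cv2.morphologyEx(bl,cv2.MORPH_CLOSE,np.ones((5,5)))
    out=[]
    for c in cv2.findContours(bl,cv2.RETR_EXTERNAL,cv2.CHAIN_APPROX_NONE)[0]:
        if not 150<cv2.contourArea(c)<1500: continue
        h=cv2.convexHull(c);m=cv2.moments(h);u,v=m["m10"]/m["m00"],m["m01"]/m["m00"]
        p=onz(d,u,v,15)
        mk=np.zeros(img.shape[:2],np.uint8);cv2.fillConvexPoly(mk,h,255)
        w=((img.min(2)>110)&(mk>0)).astype(np.uint8)
        n,lab,st,ce=cv2.connectedComponentsWithStats(w)
        q=[(st[i][4],ce[i]) for i in range(1,n) if st[i][4]>=5]
        q.sort(key=lambda t:-t[0]); yaw=None;L=0
        if len(q)>=2:
            a,b=[onz(d,*x[1],30)[:2] for x in q[:2]]
            if np.linalg.norm(a-p[:2])>0:
                # ring is larger pixel-wise? choose by fill: use image later; direction sign irrelevant to grasp
                e=a-b; L=np.linalg.norm(e); yaw=np.degrees(np.arctan2(e[1],e[0]))
                yaw=(yaw+90)%180-90
        rect=cv2.minAreaRect(np.array([onz(d,*x[0],15)[:2] for x in h],np.float32))
        out.append((u,v,p[:2].round(1),yaw and round(yaw,1),round(L,1),np.round(rect[1],0),round(rect[2],0),cv2.contourArea(h)))
    return out
E
python3 - <<'E'
from carr import *
a=snapshot("scene");b=snapshot("side")
for d in(a,b):
    print()
    for r in carriers(d):
        if 200<r[2][0]<1100 and -600<r[2][1]<600: print(r)
c2=lambda u,v:(340+u/4,170+v/4); c4=lambda u,v:(260+u/4,270+v/4)
for nm,p,q in[("R plate top",c2(560,240),c4(280,355)),("L plate top",c2(241,170),c4(322,54)),("floor back L",c2(299,92),c4(472,107)),("far openL",c2(230,370),c4(110,68)),("wing top?",c2(640,303),c4(268,500))]:
    print(nm,tri(a,p,b,q))
print("jar",onz(b,404,372,75))
print("z205",onz(a,*c2(560,240),205),onz(a,*c2(241,170),205),onz(b,*c4(280,355),205),onz(b,*c4(322,54),205))
crop(a,450,220,530,280,10,"k1");crop(b,300,370,360,415,12,"k2")
E
```

```text
(78.9121223064885, 427.72384735765013, array([ 984.8, -443.6]), None, 0, array([217.,  43.]), 72.0, 1384.5)
(242.29734970911443, 397.27106227106225, array([ 869.8, -114. ]), None, 0, array([84., 47.]), 88.0, 773.5)
(86.20242117117117, 373.4594594594595, array([ 869.5, -471.9]), None, 0, array([71., 46.]), 90.0, 592.0)
(290.66074791498517, 371.6311541565779, array([797.5, -19.5]), np.float64(-83.6), np.float64(30.7), array([63., 60.]), 60.0, 619.5)
(135.4759188846641, 323.56558935361215, array([ 737.2, -401.4]), None, 0, array([82., 45.]), 35.0, 526.0)
(288.43541421279934, 285.38123282292895, array([584.8, -62.6]), None, 0, array([58., 52.]), 8.0, 424.5)
(248.24931412894375, 278.0469821673525, array([ 579.4, -164.4]), np.float64(-13.4), np.float64(34.4), array([50., 72.]), 78.0, 486.0)
(194.18619246861925, 273.85251046025104, array([ 587.6, -299.8]), np.float64(10.1), np.float64(33.4), array([74., 48.]), 10.0, 478.0)
(499.6797979797979, 249.27777777777774, array([404.4, 450.3]), np.float64(63.6), np.float64(25.0), array([42., 80.]), 74.0, 330.0)
(145.9076779026217, 257.7269662921348, 
[... 1490 characters left out ...]
2.0, 306.0)
R plate top (array([493.59473414, 352.56000944, 214.07558003]), np.float64(5.051893405111736))
L plate top (array([471.81546559, 179.26789134, 212.1705695 ]), np.float64(5.768331120599153))
floor back L (array([398.63813798, 206.78035266, 199.94400302]), np.float64(3.9769348773544855))
far openL (array([585.45678251, 181.41517838, 194.95335312]), np.float64(3.2486176435673757))
wing top? (array([499.71732361, 404.77016387, 174.63784777]), np.float64(0.9894778433604791))
jar [338.50117275 305.9170861   75.        ]
z205 [484.86237976 353.52556461 205.        ] [463.72417573 178.30582358 205.        ] [495.25953156 349.60959672 205.        ] [473.55827005 176.40266753 205.        ]
```

View pics/k1.png

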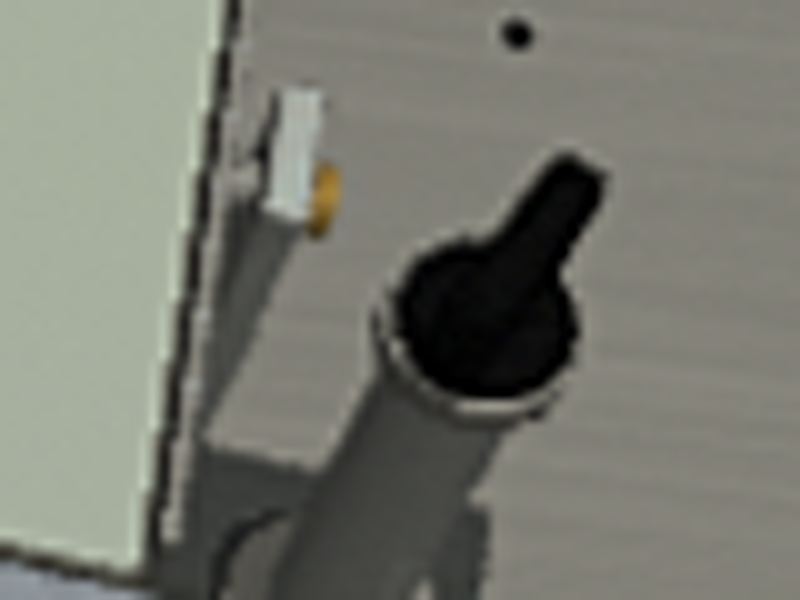

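View pics/k2.png

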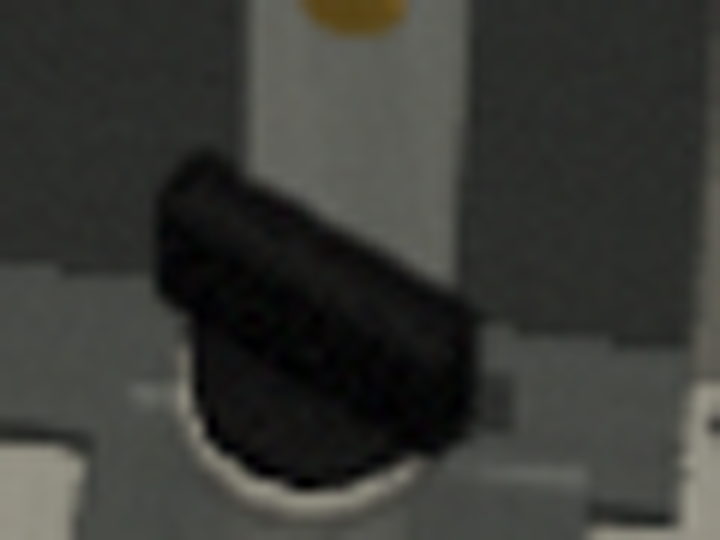

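Run:
```python
from h import *
a=snapshot("scene");b=snapshot("side")
k1=lambda u,v:(450+u/10,220+v/10); k2=lambda u,v:(300+u/12,370+v/12)
# top back edge side
P=onz(b,*k2(208,148),195);Q=onz(b,*k2(472,300),195);print(P,Q,np.degrees(np.arctan2(*(Q-P)[1::-1])),np.linalg.norm(Q-P))
# front top edge
P=onz(b,*k2(165,195),195);Q=onz(b,*k2(425,355),195);print(P,Q,np.degrees(np.arctan2(*(Q-P)[1::-1])),np.linalg.norm(Q-P))
print("mid",onz(b,*k2(315,300),178))
# scene: wing edges: top line at z=195, end at -x
P=onz(a,*k1(565,152),195);Q=onz(a,*k1(607,178),195);print("end corners",P,Q,np.linalg.norm(P-Q))
P=onz(a,*k1(487,248),195);R=onz(a,*k1(550,157),195);print("left edge",np.degrees(np.arctan2(*(P-R)[1::-1])))
print("disc",onz(a,*k1(487,318),161), onz(b,*k2(310,370),161))
# projection check
for p in[(503,406,178),(503,406,161)]: print(proj(a,p),proj(b,p))
```

```text
[517.73993633 391.19610096 195.        ] [478.6211237  414.06329699 195.        ] 149.69125781232907 45.31214137584112
[523.98247236 398.74163042 195.        ] [485.56052714 422.55217117 195.        ] 148.21300783819999 45.201634099019984
mid [501.45880013 406.72037161 178.        ]
end corners [483.17298931 413.25234297 195.        ] [488.67296569 422.09208094 195.        ] 10.4110857993152
left edge -28.836617359552072
disc [506.65116199 405.26326092 161.        ] [501.99061515 409.96568304 161.        ]
(np.float64(501.1657951519976), np.float64(246.471492646653)) (np.float64(325.3943879461399), np.float64(394.5984405640043))
(np.float64(498.99741929672086), np.float64(250.44788810730188)) (np.float64(325.2942428394602), np.float64(398.7169140985577))
```

Emit:
{"fn": "drive_tool", "kwargs": {"steps": "0 0 0.04 0 0 0 1;0.1 -0.075 0.04 0 0 -0.03 0.5;0.2 -0.15 0.04 0 0 -0.06 0.5;0.3 -0.225 0.04 0 0 -0.087 0.5;0.325 -0.2435 0.04 0 0 -0.087 0.5;0.325 -0.2435 0.04 0 0 -0.087 0.5;0.325 -0.2435 0.04 0 0 -0.087 0.5;0.325 -0.2435 0.04 0 0 -0.087 0.5;0.325 -0.2435 0.04 0 0 -0.087 0.5;0.325 -0.2435 0.04 0 0 -0.087 0.5;0.325 -0.2435 0.04 0 0 -0.087 0.5;0.325 -0.2435 0.04 0 0 -0.087 0.5", "force": 30}}

```text
time_s: 1.65
tcp_pos: [501.5, 409.0, 262.4]
tool_rot: [0.266, 0.964, 0.0, -0.001]
ft_force: [-0.8, -0.1, 0.2]
opening: 43.5
```

Run:
```python
from h import *
w=snapshot("wrist");cv2.imwrite("pics/w1.png",w["img"]);
s=readout.state();print(s["tcp_pos"],s["joint_positions"].round(2),s["moment"])
print(proj(w,(503,407,195)),proj(w,s["tcp_pos"]))
```

```text
[501.023872   409.53776166 262.38982051] [-0.84  0.39  0.13  1.56 -0.06  1.19  0.33] [ 0.00822899  0.04809097 -0.04301794]
(np.float64(318.02807079595374), np.float64(265.3439202180009)) (np.float64(319.1041309666841), np.float64(314.74910145626995))
```

View pics/w1.png

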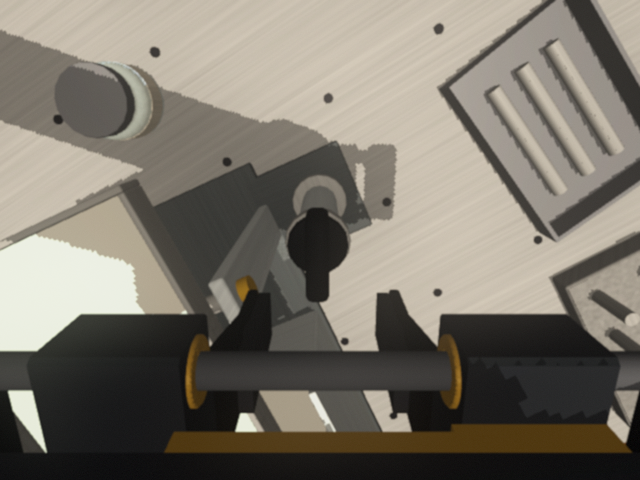

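Run:
```python
from h import *
w=snapshot("wrist")
crop(w,260,170,380,320,4,"w1c")
P=onz(w,317.5,300,195);Q=onz(w,318,209,195);print(P,Q,(P+Q)/2,np.linalg.norm(P-Q),np.degrees(np.arctan2(*(Q-P)[1::-1])))
```

```text
[520.72161763 396.24608976 195.        ] [474.52875829 424.34801437 195.        ] [497.62518796 410.29705207 195.        ] 54.06938524824893 148.68530833017078
```

View pics/w1c.png

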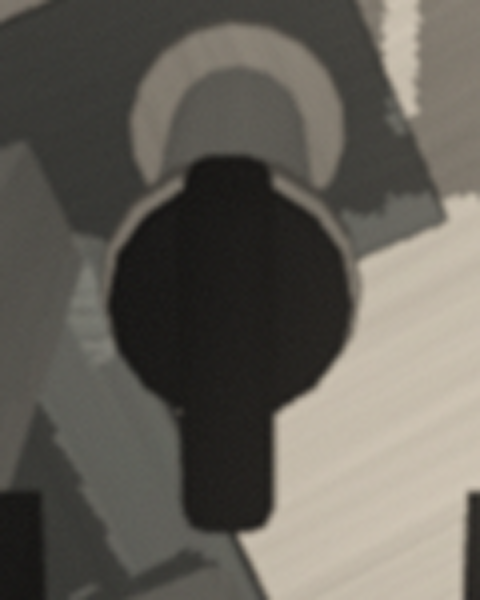

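Emit:
{"fn": "drive_tool", "kwargs": {"steps": "0 0 -0.04 0 0 0 0.5;0 -0.001 -0.08 0 0 0 0.5;0 -0.001 -0.094 0 0 0 0.5;0 -0.001 -0.094 0 0 0 0.5;0 -0.001 -0.094 0 0 0 0.5;0 -0.001 -0.094 0 0 0 0;0 -0.001 -0.094 0 0 0 0;0 -0.001 -0.094 0 0 0 0;0 -0.001 -0.094 0 0 0 0;0 -0.001 -0.094 0 0 0 0", "force": 30}}

```text
time_s: 2.75
tcp_pos: [499.8, 406.1, 168.9]
tool_rot: [0.265, 0.964, -0.003, -0.002]
ft_force: [-4.0, -6.3, 5.3]
opening: 13.9
```

Run:
```python
from h import *
s=readout.state();print(s)
```

```text
{'time_s': 2.75, 'joint_positions': array([-0.83534221,  0.46754557,  0.12170125,  1.67142602, -0.06482633,
        1.01296837,  0.34189531]), 'qd': array([-0.00021883, -0.00179647,  0.00018435,  0.00617849, -0.01002258,
       -0.01363276, -0.00011251]), 'joint_efforts': array([-1.04907621e+00, -4.40247452e+01,  9.83010828e-01, -2.26346326e+01,
       -2.13106885e-01, -1.93680078e+00, -1.46429316e-02]), 'tcp_pos': array([499.75091809, 406.09739158, 168.86600881]), 'tool_rot': array([ 0.26528886,  0.96416364, -0.00262222, -0.00184918]), 'ft_force': array([-4.0243303 , -6.33094989,  5.34922463]), 'moment': array([-1.13246948,  1.05131863,  0.03486554]), 'opening': 13.887659617099}
```

Emit:
{"fn": "drive_tool", "kwargs": {"steps": "0 0 0 0 0 0 0;0 0 0 0 0 -0.02 0;0 0 0 0 0 -0.04 0;0 0 0 0 0 -0.06 0;0 0 0 0 0 -0.06 0;0 0 0 0 0 -0.06 0"}}

```text
time_s: 3.35
tcp_pos: [499.9, 406.3, 168.9]
tool_rot: [0.354, 0.935, -0.002, -0.002]
ft_force: [0.7, -0.2, -0.2]
opening: 13.8
```

```bash
cat > st.py <<'E'
from h import *
s=readout.state();q=s["tool_rot"]
print(s["tcp_pos"].round(1),"yaw_y",round(2*np.degrees(np.arctan2(q[1],q[0]))-90,2),"F",s["ft_force"].round(2),"M",s["moment"].round(3),"eff7",s["joint_efforts"][6].round(3),"open",round(s["opening"],1),"t",s["time_s"],s["joint_positions"].round(2))
E
python3 st.py
```

```text
[499.9 406.3 168.9] yaw_y 48.51 F [ 0.7  -0.15 -0.19] M [ 0.056 -0.144  0.013] eff7 0.016 open 13.8 t 3.35 [-0.87  0.47  0.16  1.67 -0.09  1.01  0.18]
```

Emit:
{"fn": "drive_tool", "kwargs": {"steps": "0 0 0 0 0 -0.02 0;0 0 0 0 0 -0.04 0;0 0 0 0 0 -0.055 0;0 0 0 0 0 -0.055 0"}}

```text
time_s: 3.75
tcp_pos: [500.2, 406.6, 168.9]
tool_rot: [0.433, 0.901, -0.002, -0.002]
ft_force: [0.5, -0.4, -0.5]
opening: 13.6
```

```bash
python3 st.py
```

```text
[500.2 406.6 168.9] yaw_y 38.66 F [ 0.53 -0.41 -0.5 ] M [ 0.118 -0.316 -0.042] eff7 -0.156 open 13.6 t 3.75 [-0.89  0.47  0.2   1.68 -0.11  1.01  0.02]
```

Emit:
{"fn": "drive_tool", "kwargs": {"steps": "0 0 0 0 0 -0.01 0;0 0 0 0 0 -0.02 0"}}

```text
time_s: 3.95
tcp_pos: [500.4, 406.8, 168.9]
tool_rot: [0.462, 0.887, -0.001, -0.002]
ft_force: [0.4, 0.6, -1.4]
opening: 13.5
```

```bash
python3 st.py;  python3 - <<'E'
from h import *
w=snapshot("wrist");cv2.imwrite("pics/w2.png",w["img"]);b=snapshot("side");crop(b,280,350,380,425,8,"s2")
E
```

```text
[500.4 406.8 168.9] yaw_y 34.98 F [ 0.42  0.62 -1.36] M [ 0.115 -0.273  0.074] eff7 0.215 open 13.5 t 3.95 [-0.9   0.47  0.22  1.68 -0.12  1.01 -0.03]
```

View pics/s2.png

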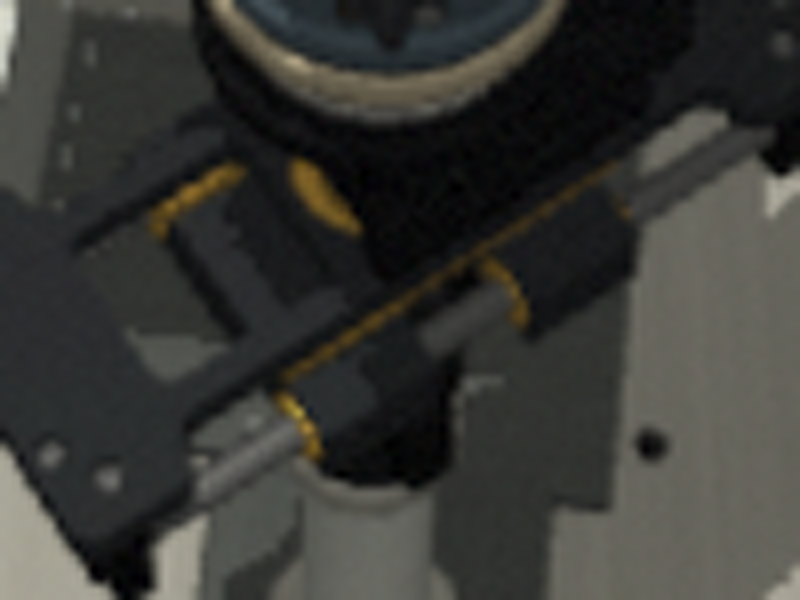

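View pics/w2.png

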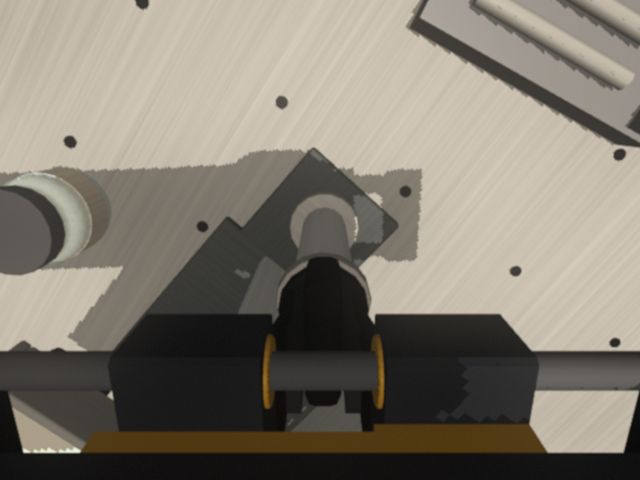

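Emit:
{"fn": "drive_tool", "kwargs": {"steps": "0 0 0 0 0 -0.01 0;0 0 0 0 0 -0.02 0"}}

```text
time_s: 4.25
tcp_pos: [500.5, 406.8, 168.9]
tool_rot: [0.49, 0.872, -0.001, -0.002]
ft_force: [1.4, 0.5, -0.9]
opening: 13.9
```

```bash
python3 st.py
```

```text
[500.5 406.8 168.9] yaw_y 31.3 F [ 1.39  0.53 -0.95] M [ 0.128 -0.349  0.029] eff7 0.203 open 13.9 t 4.25 [-0.91  0.47  0.23  1.68 -0.13  1.01 -0.09]
```

Emit:
{"fn": "drive_tool", "kwargs": {"steps": "0 0 0 0 0 -0.01 0;0 0 0 0 0 -0.02 0"}}

```text
time_s: 4.45
tcp_pos: [500.6, 406.9, 168.9]
tool_rot: [0.518, 0.855, -0.001, -0.002]
ft_force: [1.4, -0.5, -2.2]
opening: 13.4
```

```bash
python3 st.py
```

```text
[500.6 406.9 168.9] yaw_y 27.55 F [ 1.37 -0.48 -2.24] M [ 0.167 -0.34   0.033] eff7 0.184 open 13.4 t 4.45 [-0.92  0.47  0.25  1.68 -0.14  1.01 -0.15]
```

Emit:
{"fn": "drive_tool", "kwargs": {"steps": "0 0 0 0 0 -0.01 0;0 0 0 0 0 -0.02 0"}}

```text
time_s: 4.65
tcp_pos: [500.8, 407.0, 168.9]
tool_rot: [0.546, 0.838, -0.001, -0.002]
ft_force: [1.1, 0.2, -1.0]
opening: 14.0
```

```bash
python3 st.py
```

```text
[500.8 407.  168.9] yaw_y 23.8 F [ 1.11  0.16 -1.02] M [ 0.178 -0.355  0.078] eff7 0.182 open 14.0 t 4.65 [-0.94  0.47  0.26  1.68 -0.14  1.01 -0.21]
```

Emit:
{"fn": "drive_tool", "kwargs": {"steps": "0 0 0 0 0 -0.01 0;0 0 0 0 0 -0.02 0"}}

```text
time_s: 4.85
tcp_pos: [501.0, 407.0, 168.9]
tool_rot: [0.573, 0.819, -0.0, -0.001]
ft_force: [1.0, 0.2, -1.5]
opening: 14.0
```

```bash
python3 st.py
```

```text
[501.  407.  168.9] yaw_y 20.06 F [ 0.97  0.19 -1.46] M [ 0.144 -0.393  0.013] eff7 0.181 open 14.0 t 4.85 [-0.95  0.48  0.28  1.68 -0.15  1.01 -0.27]
```

Emit:
{"fn": "drive_tool", "kwargs": {"steps": "0 0 0 0 0 -0.01 0;0 0 0 0 0 -0.02 0"}}

```text
time_s: 5.05
tcp_pos: [501.1, 407.1, 168.9]
tool_rot: [0.6, 0.8, -0.0, -0.001]
ft_force: [1.8, 1.6, -1.8]
opening: 14.1
```

```bash
python3 st.py
```

```text
[501.1 407.1 168.9] yaw_y 16.31 F [ 1.78  1.57 -1.79] M [ 0.099 -0.413  0.02 ] eff7 0.181 open 14.1 t 5.05 [-0.96  0.48  0.29  1.68 -0.16  1.01 -0.32]
```

Emit:
{"fn": "drive_tool", "kwargs": {"steps": "0 0 0 0 0 -0.01 0;0 0 0 0 0 -0.02 0"}}

```text
time_s: 5.25
tcp_pos: [501.3, 407.1, 168.9]
tool_rot: [0.625, 0.78, -0.0, -0.001]
ft_force: [2.0, 0.8, -2.2]
opening: 13.8
```

```bash
python3 st.py
```

```text
[501.3 407.1 168.9] yaw_y 12.6 F [ 1.99  0.79 -2.23] M [ 0.131 -0.474  0.296] eff7 -0.037 open 13.8 t 5.25 [-0.97  0.48  0.31  1.68 -0.17  1.01 -0.38]
```

Emit:
{"fn": "drive_tool", "kwargs": {"steps": "0 0 0 0 0 -0.01 0;0 0 0 0 0 -0.02 0"}}

```text
time_s: 5.45
tcp_pos: [501.4, 407.2, 168.9]
tool_rot: [0.65, 0.76, 0.0, -0.001]
ft_force: [2.2, 0.5, -2.0]
opening: 14.0
```

```bash
python3 st.py
```

```text
[501.4 407.2 168.9] yaw_y 8.88 F [ 2.15  0.45 -1.99] M [ 0.138 -0.559  0.186] eff7 -0.019 open 14.0 t 5.45 [-0.98  0.48  0.32  1.68 -0.18  1.01 -0.44]
```

Emit:
{"fn": "drive_tool", "kwargs": {"steps": "0 0 0 0 0 -0.01 0;0 0 0 0 0 -0.02 0"}}

```text
time_s: 5.65
tcp_pos: [501.6, 407.2, 169.0]
tool_rot: [0.675, 0.738, 0.0, -0.001]
ft_force: [2.7, 0.8, -1.7]
opening: 14.0
```

```bash
python3 st.py
```

```text
[501.6 407.2 169. ] yaw_y 5.13 F [ 2.72  0.78 -1.69] M [ 0.129 -0.597  0.251] eff7 -0.022 open 14.0 t 5.65 [-0.99  0.48  0.34  1.68 -0.19  1.01 -0.5 ]
```

Emit:
{"fn": "drive_tool", "kwargs": {"steps": "0 0 0 0 0 -0.02 0;0 0 0 0 0 -0.04 0;0 0 0 0 0 -0.06 0;0 0 0 0 0 -0.08 0;0 0 0 0 0 -0.1 0;0 0 0 0 0 -0.12 0;0 0 0 0 0 -0.12 0;0 0 0 0 0 -0.12 0;0 0 0 0 0 -0.12 0;0 0 0 0 0 -0.12 0"}}

```text
time_s: 6.65
tcp_pos: [502.5, 407.0, 169.0]
tool_rot: [0.801, 0.598, 0.001, -0.001]
ft_force: [4.6, 1.0, -3.9]
opening: 13.9
```

```bash
python3 st.py
```

```text
[502.5 407.  169. ] yaw_y -16.49 F [ 4.59  1.   -3.88] M [ 0.186 -1.191  0.004] eff7 -0.005 open 13.9 t 6.65 [-1.05  0.49  0.43  1.69 -0.24  1.01 -0.83]
```

Emit:
{"fn": "drive_tool", "kwargs": {"steps": "0 0 0 0 0 0 0.45;0 0 0 0 0 0 0.45;0 0 0 0 0 0 0.45;0 0 0.05 0 0 0 0.45;0 0 0.1 0 0 0 0.45;0 0 0.15 0 0 0 0.45;0 0 0.15 0 0 0 0.45;0 0 0.15 0 0 0 0.45"}}

```text
time_s: 7.45
tcp_pos: [502.4, 407.2, 320.4]
tool_rot: [0.801, 0.598, 0.002, -0.001]
ft_force: [-0.1, -0.2, -0.3]
opening: 39.4
```

```bash
python3 st.py;  python3 - <<'E'
from h import *
w=snapshot("wrist");cv2.imwrite("pics/w3.png",w["img"])
E
```

```text
[502.4 407.2 320.4] yaw_y -16.48 F [-0.11 -0.2  -0.34] M [-0.142  0.081 -0.022] eff7 -0.005 open 39.4 t 7.45 [-1.08  0.37  0.47  1.5  -0.18  1.3  -0.88]
```

View pics/w3.png

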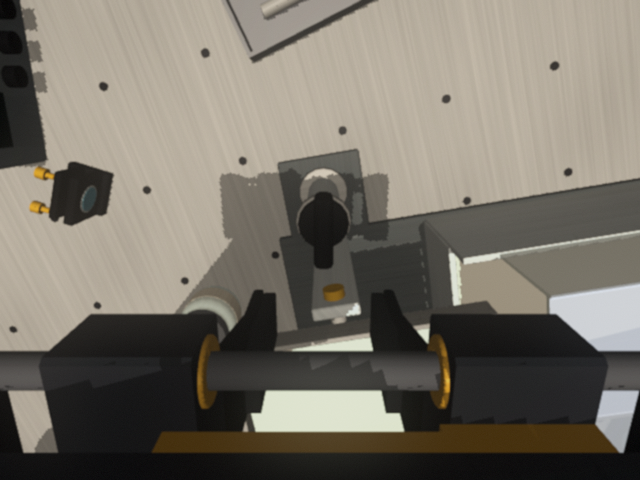

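Emit:
{"fn": "drive_tool", "kwargs": {"steps": "-0.049 -0.469 0 0 0 0.464 0.8;-0.049 -0.469 0 0 0 0.464 0.8;-0.049 -0.469 0 0 0 0.464 0.8;-0.049 -0.469 0 0 0 0.464 0.8;-0.049 -0.469 0 0 0 0.464 0.8;-0.049 -0.469 0 0 0 0.464 0.8;-0.049 -0.469 0 0 0 0.464 0.8;-0.049 -0.469 0 0 0 0.464 0.8;-0.049 -0.469 0 0 0 0.464 0.8;-0.049 -0.469 0 0 0 0.464 0.8;-0.049 -0.469 -0.05 0 0 0.464 0.8;-0.049 -0.469 -0.1 0 0 0.464 0.8"}}

```text
time_s: 8.7
tcp_pos: [452.0, -63.1, 217.0]
tool_rot: [0.2, 0.98, 0.001, -0.0]
ft_force: [1.5, 1.0, -1.2]
opening: 69.7
```

```bash
python3 st.py;  python3 - <<'E'
from carr import *
w=snapshot("wrist");cv2.imwrite("pics/w4.png",w["img"])
for r in carriers(snapshot("scene")):
    if 350<r[2][0]<700 and -400<r[2][1]<100: print(r[2:5])
E
```

```text
[452.  -63.1 217. ] yaw_y 66.91 F [ 1.51  0.96 -1.19] M [ 0.081 -0.058  0.028] eff7 -0.399 open 69.7 t 8.7 [-0.54  0.12  0.64  2.06 -0.09  0.99  1.32]
(array([584.8, -62.6]), None, 0)
(array([ 579.4, -164.5]), np.float64(-12.9), np.float64(34.3))
(array([ 587.6, -299.8]), np.float64(9.8), np.float64(33.0))
(array([453.6, -61.5]), np.float64(-23.8), np.float64(34.1))
(array([ 448.4, -157.2]), np.float64(-9.6), np.float64(25.4))
(array([ 426.5, -289.8]), np.float64(4.5), np.float64(34.1))
```

View pics/w4.png

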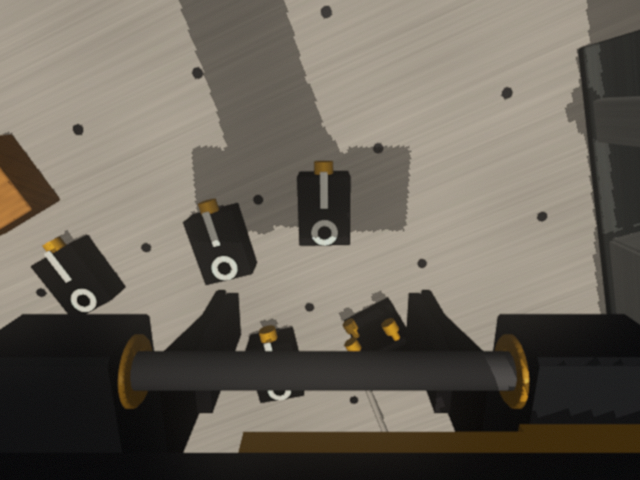

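Emit:
{"fn": "drive_tool", "kwargs": {"steps": "0.001 0.001 -0.05 0 0 0 0.8;0.001 0.001 -0.1 0 0 0 0.8;0.001 0.001 -0.15 0 0 0 0.8;0.001 0.001 -0.19 0 0 0 0.8;0.001 0.001 -0.211 0 0 0 0.8;0.001 0.001 -0.211 0 0 0 0.8;0.001 0.001 -0.211 0 0 0 0;0.001 0.001 -0.211 0 0 0 0;0.001 0.001 -0.211 0 0 0 0;0.001 0.001 -0.211 0 0 0 0;0.001 0.001 -0.211 0 0 0 0", "force": 25}}

```text
time_s: 9.9
tcp_pos: [447.5, -60.3, 1.4]
tool_rot: [0.199, 0.98, -0.002, -0.009]
ft_force: [-1.1, 1.1, 3.4]
opening: 43.8
```

```bash
python3 st.py
```

```text
[447.5 -60.3   1.4] yaw_y 67.02 F [-1.08  1.07  3.35] M [ 0.204 -0.038 -0.055] eff7 -0.014 open 43.8 t 9.9 [-0.33  0.5   0.46  2.24 -0.45  0.51  1.65]
```

Emit:
{"fn": "drive_tool", "kwargs": {"steps": "0 0 0.05 0 0 0 0;0 0 0.1 0 0 0 0;0 0 0.15 0 0 0 0;0 0 0.2 0 0 0 0;0 0 0.25 0 0 0.03 0;0.02 0.05 0.27 0 0 0.06 0;0.04 0.1 0.27 0 0 0.089 0;0.06 0.15 0.27 0 0 0.089 0;0.081 0.2 0.27 0 0 0.089 0;0.081 0.25 0.27 0 0 0.089 0;0.081 0.3 0.27 0 0 0.089 0;0.081 0.32 0.27 0 0 0.089 0"}}

```text
time_s: 11.1
tcp_pos: [527.3, 263.3, 270.3]
tool_rot: [0.059, 0.998, -0.004, -0.009]
ft_force: [0.1, 0.5, -2.1]
opening: 43.8
```

```bash
python3 st.py;  python3 - <<'E'
from carr import *
w=snapshot("wrist");cv2.imwrite("pics/w5.png",w["img"]);w=snapshot("side");cv2.imwrite("pics/s5.png",w["img"])
E
```

```text
[527.3 263.3 270.3] yaw_y 83.21 F [ 0.06  0.45 -2.15] M [-0.005 -0.066  0.037] eff7 0.343 open 43.8 t 11.1 [-0.91  0.32  0.49  1.69 -0.16  1.19  1.08]
```

View pics/w5.png

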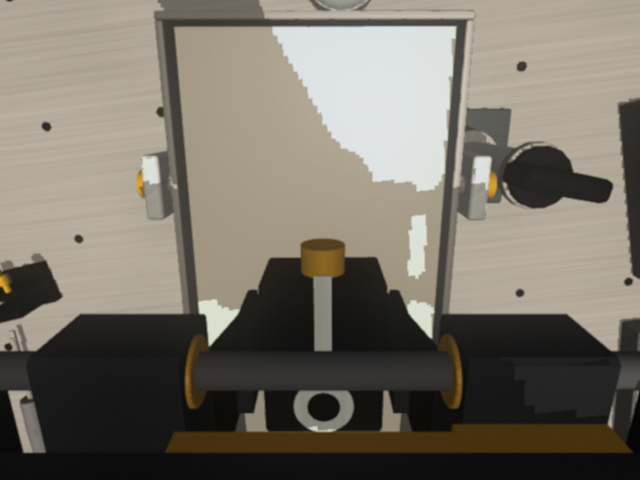

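View pics/s5.png

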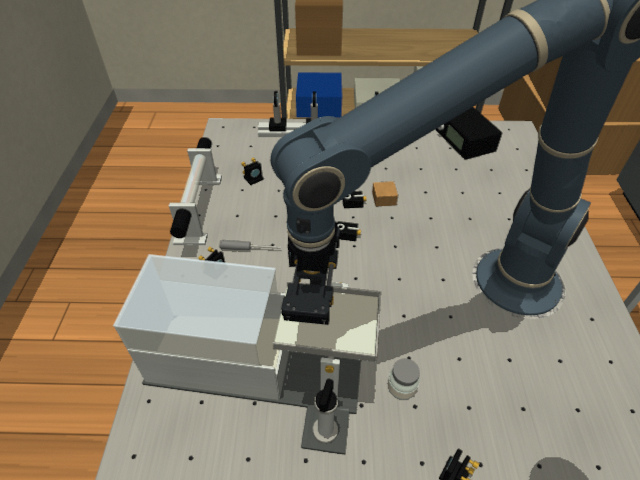

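Emit:
{"fn": "drive_tool", "kwargs": {"steps": "0.001 -0.002 -0.03 0 0 0 0;0.001 -0.002 -0.055 0 0 0 0;0.001 -0.002 -0.066 0 0 0 0;0.001 -0.002 -0.066 0 0 0 0;0.001 -0.002 -0.066 0 0 0 0;0.001 -0.002 -0.066 0 0 0 0.75;0.001 -0.002 -0.066 0 0 0 0.75;0.001 -0.002 -0.066 0 0 0 0.75;0.001 -0.002 -0.066 0 0 0 0.75;0.001 -0.002 -0.03 0 0 0 0.75;0.001 -0.002 0.02 0 0 0 0.75;0.001 -0.002 0.02 0 0 0 0.75"}}

```text
time_s: 12.4
tcp_pos: [530.8, 266.7, 296.7]
tool_rot: [0.055, 0.998, 0.001, -0.004]
ft_force: [0.5, -0.3, 0.5]
opening: 65.2
```

```bash
python3 st.py;  python3 - <<'E'
from carr import *
w=snapshot("wrist");cv2.imwrite("pics/w6.png",w["img"]);w=snapshot("side");cv2.imwrite("pics/s6.png",w["img"][230:430,100:450])
E
```

```text
[530.8 266.7 296.7] yaw_y 83.65 F [ 0.49 -0.26  0.5 ] M [-0.045 -0.036 -0.017] eff7 -0.075 open 65.2 t 12.4 [-0.92  0.3   0.5   1.65 -0.16  1.23  1.07]
```

View pics/s6.png

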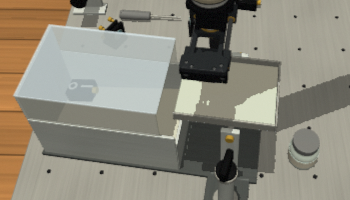

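Emit:
{"fn": "drive_tool", "kwargs": {"steps": "-0.083 -0.423 0 0 0 -0.02 0.8;-0.083 -0.423 0 0 0 -0.02 0.8;-0.083 -0.423 0 0 0 -0.02 0.8;-0.083 -0.423 0 0 0 -0.02 0.8;-0.083 -0.423 0 0 0 -0.02 0.8;-0.083 -0.423 -0.02 0 0 -0.02 0.8;-0.083 -0.423 -0.04 0 0 -0.02 0.8;-0.083 -0.423 -0.06 0 0 -0.02 0.8;-0.083 -0.423 -0.1 0 0 -0.02 0.8;-0.083 -0.423 -0.12 0 0 -0.02 0.8;-0.083 -0.423 -0.12 0 0 -0.02 0.8;-0.083 -0.423 -0.12 0 0 -0.02 0.8"}}

```text
time_s: 13.7
tcp_pos: [444.2, -156.9, 170.6]
tool_rot: [0.087, 0.996, -0.002, -0.01]
ft_force: [1.1, 0.2, -0.3]
opening: 69.6
```

```bash
python3 st.py;  python3 - <<'E'
from carr import *
w=snapshot("wrist");cv2.imwrite("pics/w7.png",w["img"])
for n in("scene","side"):
  for r in carriers(snapshot(n)):
    if 350<r[2][0]<700 and -400<r[2][1]<100: print(r[2:5])
E
```

```text
[ 444.2 -156.9  170.6] yaw_y 80.04 F [ 1.15  0.16 -0.27] M [ 0.037 -0.056 -0.026] eff7 0.019 open 69.6 t 13.7 [-0.4   0.25  0.77  2.08 -0.21  0.91  1.88]
(array([584.8, -62.6]), None, 0)
(array([ 579.4, -164.4]), np.float64(-12.9), np.float64(34.3))
(array([ 587.6, -299.8]), np.float64(9.6), np.float64(32.9))
(array([ 448. , -157.7]), None, 0)
(array([ 426.5, -289.8]), np.float64(4.2), np.float64(33.8))
(array([ 445.1, -149.7]), None, 0)
(array([ 580.2, -112.2]), np.float64(-12.6), np.float64(31.7))
(array([ 584.6, -298.1]), np.float64(8.0), np.float64(33.3))
```

View pics/w7.png

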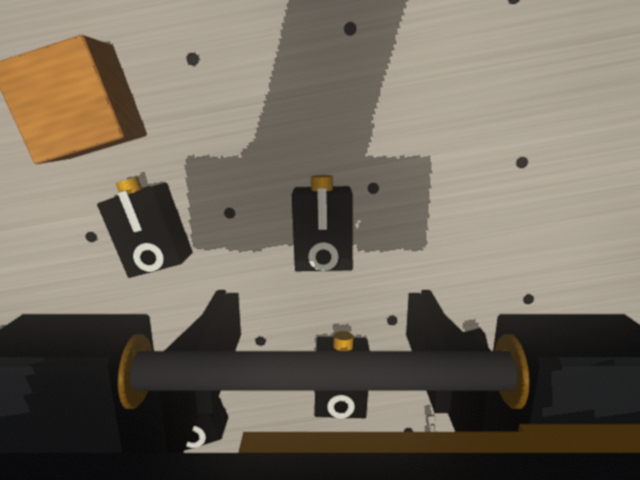

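Emit:
{"fn": "drive_tool", "kwargs": {"steps": "0.003 0 -0.05 0 0 0 0.8;0.003 0 -0.1 0 0 0 0.8;0.003 0 -0.14 0 0 0 0.8;0.003 0 -0.164 0 0 0 0.8;0.003 0 -0.164 0 0 0 0.8;0.003 0 -0.164 0 0 0 0.8;0.003 0 -0.164 0 0 0 0;0.003 0 -0.164 0 0 0 0;0.003 0 -0.164 0 0 0 0;0.003 0 -0.164 0 0 0 0;0.003 0 -0.164 0 0 0 0"}}

```text
time_s: 14.95
tcp_pos: [449.7, -156.7, 9.2]
tool_rot: [0.086, 0.996, -0.001, -0.007]
ft_force: [-0.8, -0.3, 6.5]
opening: 43.9
```

```bash
python3 st.py
```

```text
[ 449.7 -156.7    9.2] yaw_y 80.19 F [-0.78 -0.33  6.46] M [0.03  0.192 0.034] eff7 -0.014 open 43.9 t 14.95 [-0.2   0.53  0.56  2.19 -0.51  0.57  2.15]
```

Emit:
{"fn": "drive_tool", "kwargs": {"steps": "0 0 0.05 0 0 0 0;0 0 0.1 0 0 0 0;0 0 0.15 0 0 0 0;0 0.04 0.19 0 0 0 0;0.02 0.08 0.22 0 0 0.017 0;0.03 0.12 0.25 0 0 0.017 0;0.05 0.17 0.26 0 0 0.017 0;0.06 0.22 0.26 0 0 0.017 0;0.07 0.27 0.26 0 0 0.017 0;0.08 0.32 0.26 0 0 0.017 0;0.08 0.37 0.26 0 0 0.017 0;0.08 0.4 0.26 0 0 0.017 0"}}

```text
time_s: 16.15
tcp_pos: [529.0, 245.5, 268.2]
tool_rot: [0.059, 0.998, -0.002, -0.007]
ft_force: [0.6, -0.2, -1.7]
opening: 43.6
```

Emit:
{"fn": "drive_tool", "kwargs": {"steps": "0 0 0 0 0 0 0;0 0 0 0 0 0 0"}}

```text
time_s: 16.35
tcp_pos: [527.7, 246.9, 266.8]
tool_rot: [0.057, 0.998, -0.003, -0.008]
ft_force: [-0.0, -1.5, -2.6]
opening: 43.7
```

```bash
python3 st.py;  python3 - <<'E'
from carr import *
w=snapshot("wrist");cv2.imwrite("pics/w8.png",w["img"])
E
```

```text
[527.7 246.9 266.8] yaw_y 83.48 F [-0.01 -1.54 -2.57] M [-0.057 -0.042  0.025] eff7 -0.029 open 43.7 t 16.35 [-0.99  0.32  0.62  1.72 -0.2   1.18  1.15]
```

View pics/w8.png

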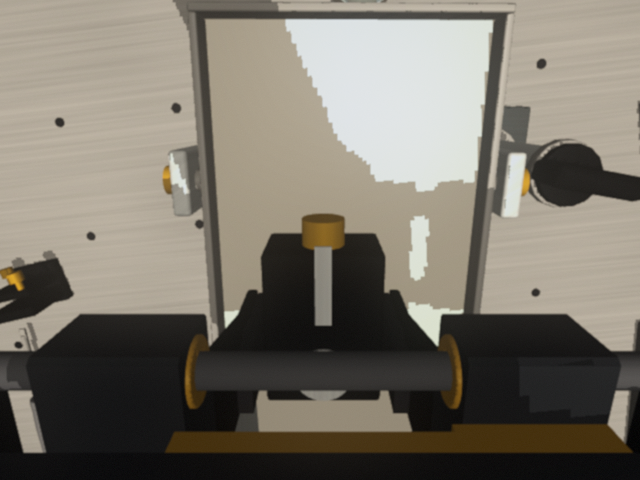

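Emit:
{"fn": "drive_tool", "kwargs": {"steps": "0.005 0.015 0 0 0 0 0;0.005 0.015 -0.03 0 0 0 0;0.005 0.015 -0.056 0 0 0 0;0.005 0.015 -0.056 0 0 0 0;0.005 0.015 -0.056 0 0 0 0;0.005 0.015 -0.056 0 0 0 0.75;0.005 0.015 -0.056 0 0 0 0.75;0.005 0.015 -0.056 0 0 0 0.75;0.005 0.015 -0.056 0 0 0 0.75;0.005 0.015 -0.02 0 0 0 0.75;0.005 0.015 0.03 0 0 0 0.75;0.005 0.015 0.03 0 0 0 0.75"}}

```text
time_s: 17.6
tcp_pos: [537.1, 260.6, 304.4]
tool_rot: [0.059, 0.998, 0.001, -0.003]
ft_force: [1.0, -0.3, 0.7]
opening: 65.3
```

```bash
python3 st.py;  python3 - <<'E'
from carr import *
w=snapshot("side");cv2.imwrite("pics/s8.png",w["img"][230:430,100:450])
E
```

```text
[537.1 260.6 304.4] yaw_y 83.26 F [ 1.   -0.28  0.74] M [-0.042 -0.031  0.007] eff7 -0.089 open 65.3 t 17.6 [-1.    0.31  0.63  1.64 -0.2   1.25  1.12]
```

View pics/s8.png

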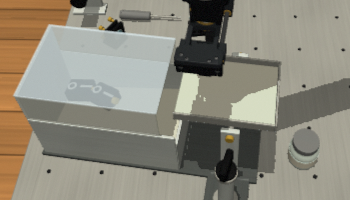

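Emit:
{"fn": "drive_tool", "kwargs": {"steps": "0.042 -0.424 0 0 0 -0.035 0.8;0.042 -0.424 0 0 0 -0.035 0.8;0.042 -0.424 0 0 0 -0.035 0.8;0.042 -0.424 0 0 0 -0.035 0.8;0.042 -0.424 0 0 0 -0.035 0.8;0.042 -0.424 -0.02 0 0 -0.035 0.8;0.042 -0.424 -0.04 0 0 -0.035 0.8;0.042 -0.424 -0.06 0 0 -0.035 0.8;0.042 -0.424 -0.1 0 0 -0.035 0.8;0.042 -0.424 -0.13 0 0 -0.035 0.8;0.042 -0.424 -0.13 0 0 -0.035 0.8;0.042 -0.424 -0.13 0 0 -0.035 0.8"}}

```text
time_s: 18.85
tcp_pos: [577.2, -163.3, 170.8]
tool_rot: [0.114, 0.994, -0.0, -0.006]
ft_force: [0.3, -0.2, 1.0]
opening: 69.7
```

```bash
python3 st.py;  python3 - <<'E'
from carr import *
w=snapshot("wrist");cv2.imwrite("pics/w9.png",w["img"])
for n in("scene","side"):
  for r in carriers(snapshot(n)):
    if 350<r[2][0]<700 and -400<r[2][1]<100: print(r[2:5])
E
```

```text
[ 577.2 -163.3  170.8] yaw_y 76.96 F [ 0.25 -0.22  0.98] M [ 0.019 -0.067  0.024] eff7 0.01 open 69.7 t 18.85 [-0.33  0.48  0.73  1.8  -0.36  1.02  1.89]
(array([584.1, -63.1]), None, 0)
(array([ 578.6, -164.9]), np.float64(-13.0), np.float64(32.2))
(array([ 587.6, -299.8]), np.float64(9.6), np.float64(32.9))
(array([ 580.2, -112.7]), None, 0)
(array([ 424.1, -288.8]), np.float64(6.6), np.float64(32.4))
```

View pics/w9.png

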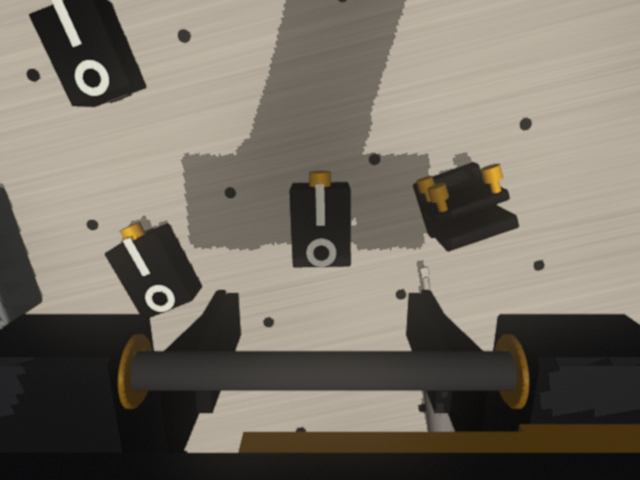

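Emit:
{"fn": "drive_tool", "kwargs": {"steps": "0.001 -0.001 -0.05 0 0 0 0.7;0.001 -0.001 -0.1 0 0 0 0.7;0.001 -0.001 -0.14 0 0 0 0.7;0.001 -0.001 -0.163 0 0 0 0.7;0.001 -0.001 -0.163 0 0 0 0.7;0.001 -0.001 -0.163 0 0 0 0.7;0.001 -0.001 -0.163 0 0 0 0;0.001 -0.001 -0.163 0 0 0 0;0.001 -0.001 -0.163 0 0 0 0;0.001 -0.001 -0.163 0 0 0 0"}}

```text
time_s: 20.0
tcp_pos: [581.0, -164.6, 11.8]
tool_rot: [0.113, 0.994, -0.0, -0.002]
ft_force: [-1.5, 0.1, 6.6]
opening: 43.8
```

```bash
python3 st.py
```

```text
[ 581.  -164.6   11.8] yaw_y 77.07 F [-1.54  0.1   6.57] M [-0.021  0.167  0.01 ] eff7 -0.016 open 43.8 t 20.0 [-0.21  0.68  0.58  1.9  -0.54  0.73  2.03]
```

Emit:
{"fn": "drive_tool", "kwargs": {"steps": "0 0 0.05 0 0 0 0;0 0 0.1 0 0 0 0;0 0 0.15 0 0 0 0;0 0.04 0.19 0 0 0 0;-0.01 0.08 0.22 0 0 0.02 0;-0.02 0.12 0.25 0 0 0.034 0;-0.03 0.17 0.26 0 0 0.034 0;-0.047 0.22 0.26 0 0 0.034 0;-0.047 0.27 0.26 0 0 0.034 0;-0.047 0.32 0.26 0 0 0.034 0;-0.047 0.37 0.26 0 0 0.034 0;-0.047 0.42 0.26 0 0 0.034 0"}}

```text
time_s: 21.2
tcp_pos: [532.8, 244.7, 271.5]
tool_rot: [0.059, 0.998, -0.0, -0.002]
ft_force: [1.1, 0.5, -2.9]
opening: 43.9
```

Emit:
{"fn": "drive_tool", "kwargs": {"steps": "0 0 0 0 0 0 0;0 0 0 0 0 0 0"}}

```text
time_s: 21.4
tcp_pos: [531.5, 246.4, 270.2]
tool_rot: [0.057, 0.998, -0.001, -0.003]
ft_force: [-0.0, -1.1, -3.3]
opening: 44.0
```

```bash
python3 st.py;  python3 - <<'E'
from carr import *
w=snapshot("wrist");cv2.imwrite("pics/w10.png",w["img"])
E
```

```text
[531.5 246.4 270.2] yaw_y 83.43 F [-0.   -1.1  -3.34] M [-0.048 -0.033  0.016] eff7 -0.032 open 44.0 t 21.4 [-1.01  0.33  0.66  1.72 -0.21  1.18  1.16]
```

View pics/w10.png

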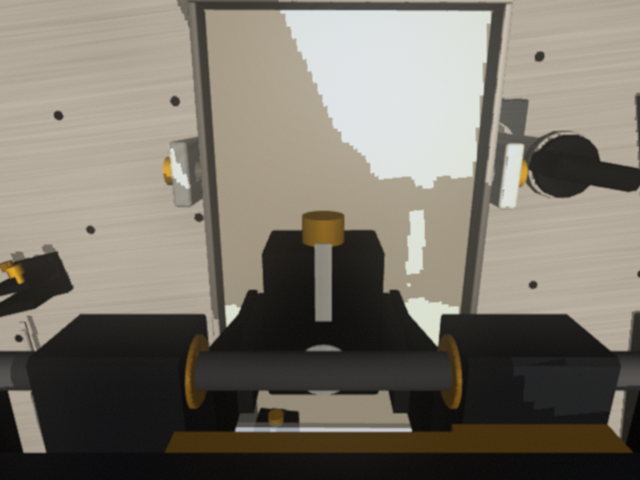

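Emit:
{"fn": "drive_tool", "kwargs": {"steps": "0.003 0.015 0 0 0 0 0;0.003 0.015 -0.03 0 0 0 0;0.003 0.015 -0.057 0 0 0 0;0.003 0.015 -0.057 0 0 0 0;0.003 0.015 -0.057 0 0 0 0;0.003 0.015 -0.057 0 0 0 0.75;0.003 0.015 -0.057 0 0 0 0.75;0.003 0.015 -0.057 0 0 0 0.75;0.003 0.015 -0.057 0 0 0 0.75;0.003 0.015 -0.02 0 0 0 0.75;0.003 0.015 0.03 0 0 0 0.75;0.003 0.015 0.03 0 0 0 0.75"}}

```text
time_s: 22.65
tcp_pos: [539.0, 260.0, 307.9]
tool_rot: [0.059, 0.998, 0.003, 0.002]
ft_force: [-0.0, -0.1, 0.0]
opening: 65.0
```

```bash
python3 st.py;  python3 - <<'E'
from carr import *
w=snapshot("side");cv2.imwrite("pics/s10.png",w["img"][230:430,100:450])
E
```

```text
[539.  260.  307.9] yaw_y 83.21 F [-0.04 -0.09  0.03] M [-0.083  0.012  0.001] eff7 -0.094 open 65.0 t 22.65 [-1.03  0.31  0.67  1.64 -0.2   1.25  1.13]
```

View pics/s10.png

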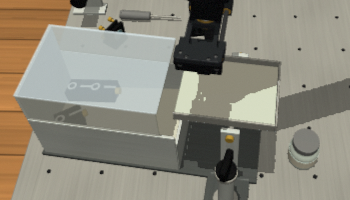

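Emit:
{"fn": "drive_tool", "kwargs": {"steps": "0.004 -0.05 0 0 0 -0.04 0.75;0.008 -0.1 0 0 0 -0.09 0.75;0.012 -0.14 0 0 0 -0.135 0.75;0.016 -0.18 0 0 0 -0.18 0.75;0.02 -0.22 0 0 0 -0.225 0.75;0.02 -0.26 0 0 0 -0.27 0.75;0.03 -0.3 0 0 0 -0.315 0.75;0.03 -0.34 0 0 0 -0.36 0.75;0.03 -0.38 0 0 0 -0.405 0.75;0.04 -0.42 0 0 0 -0.45 0.75;0.04 -0.45 0 0 0 -0.495 0.75;0.047 -0.48 0 0 0 -0.54 0.75"}}

```text
time_s: 23.9
tcp_pos: [583.3, -221.9, 303.7]
tool_rot: [0.79, 0.613, 0.0, 0.0]
ft_force: [0.3, -0.1, 0.1]
opening: 65.3
```

```bash
python3 st.py;  python3 - <<'E'
from carr import *
for n in("scene","side"):
  for r in carriers(snapshot(n)):
    if 350<r[2][0]<700 and -400<r[2][1]<100: print(r[2:5])
E
```

```text
[ 583.3 -221.9  303.7] yaw_y -14.4 F [ 0.29 -0.07  0.13] M [-0.127 -0.003  0.021] eff7 0.591 open 65.3 t 23.9 [-0.44  0.5   1.11  1.6  -0.46  1.33  0.48]
(array([584.8, -62.6]), None, 0)
(array([ 587. , -299.9]), np.float64(9.6), np.float64(34.7))
(array([586.5, -68.1]), None, 0)
(array([ 424.1, -288.8]), np.float64(7.7), np.float64(33.9))
(array([ 584.5, -297.8]), np.float64(3.8), np.float64(32.9))
```

Emit:
{"fn": "drive_tool", "kwargs": {"steps": "0 -0.01 0 0 0 0.0465 0.8;0 -0.02 0 0 0 0.093 0.8;0 -0.03 0 0 0 0.14 0.8;0 -0.04 0 0 0 0.186 0.8;0 -0.05 0 0 0 0.2325 0.8;0 -0.06 0 0 0 0.279 0.8;0 -0.07 0 0 0 0.325 0.8;0.003 -0.077 0 0 0 0.372 0.8;0.003 -0.077 0 0 0 0.419 0.8;0.003 -0.077 0 0 0 0.465 0.8;0.003 -0.077 0 0 0 0.51 0.8;0.003 -0.077 0 0 0 0.535 0.8"}}

```text
time_s: 25.2
tcp_pos: [585.9, -300.4, 302.9]
tool_rot: [0.068, 0.998, 0.001, 0.002]
ft_force: [-0.1, 0.1, 0.2]
opening: 69.3
```

```bash
python3 st.py
```

```text
[ 585.9 -300.4  302.9] yaw_y 82.23 F [-0.13  0.11  0.2 ] M [-0.01   0.041 -0.036] eff7 -0.372 open 69.3 t 25.2 [-0.04  0.44  0.66  1.5  -0.28  1.3   2.09]
```

Emit:
{"fn": "drive_tool", "kwargs": {"steps": "0 0 -0.05 0 0 0.028 0.8;0 0 -0.1 0 0 0.028 0.8;0 0 -0.14 0 0 0.028 0.8;0 0 -0.14 0 0 0.028 0.8"}}

```text
time_s: 25.6
tcp_pos: [582.3, -296.2, 156.3]
tool_rot: [0.023, 1.0, 0.004, -0.005]
ft_force: [-0.4, 0.8, 0.3]
opening: 69.6
```

```bash
python3 st.py;  python3 - <<'E'
from carr import *
w=snapshot("wrist");cv2.imwrite("pics/w11.png",w["img"])
E
```

```text
[ 582.3 -296.2  156.3] yaw_y 87.41 F [-0.41  0.85  0.32] M [ 0.055  0.022 -0.032] eff7 0.107 open 69.6 t 25.6 [ 0.01  0.55  0.59  1.68 -0.35  1.03  2.23]
```

View pics/w11.png

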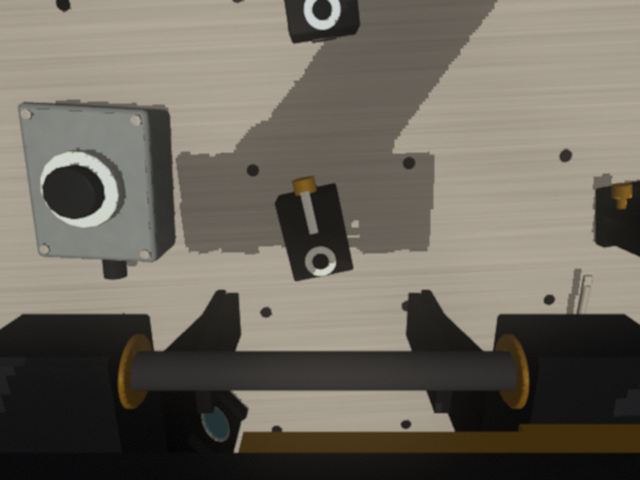

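Emit:
{"fn": "drive_tool", "kwargs": {"steps": "0.003 -0.003 -0.05 0 0 0.02 0.8;0.003 -0.003 -0.1 0 0 0.02 0.8;0.003 -0.003 -0.13 0 0 0.02 0.8;0.003 -0.003 -0.147 0 0 0.02 0.8;0.003 -0.003 -0.147 0 0 0.02 0.8;0.003 -0.003 -0.147 0 0 0.02 0.8;0.003 -0.003 -0.147 0 0 0.02 0;0.003 -0.003 -0.147 0 0 0.02 0;0.003 -0.003 -0.147 0 0 0.02 0;0.003 -0.003 -0.147 0 0 0.02 0;0.003 -0.003 -0.147 0 0 0.02 0"}}

```text
time_s: 26.75
tcp_pos: [587.8, -301.2, 13.8]
tool_rot: [-0.009, 1.0, 0.003, -0.001]
ft_force: [-0.0, 1.8, 4.0]
opening: 43.7
```

```bash
python3 st.py
```

```text
[ 587.8 -301.2   13.8] yaw_y 90.99 F [-0.04  1.77  4.03] M [0.122 0.118 0.013] eff7 -0.007 open 43.7 t 26.75 [ 0.08  0.72  0.48  1.75 -0.45  0.79  2.37]
```

Emit:
{"fn": "drive_tool", "kwargs": {"steps": "0 0 0.05 0 0 0 0;0 0 0.1 0 0 0 0;0 0.01 0.15 0 0 0 0;-0.01 0.05 0.18 0 0 -0.02 0;-0.01 0.09 0.21 0 0 -0.043 0;-0.02 0.13 0.24 0 0 -0.043 0;-0.02 0.18 0.255 0 0 -0.043 0;-0.03 0.23 0.26 0 0 -0.043 0;-0.03 0.28 0.26 0 0 -0.043 0;-0.04 0.33 0.26 0 0 -0.043 0;-0.05 0.38 0.26 0 0 -0.043 0;-0.054 0.43 0.26 0 0 -0.043 0"}}

```text
time_s: 27.95
tcp_pos: [532.8, 122.4, 273.3]
tool_rot: [0.059, 0.998, 0.003, -0.002]
ft_force: [0.7, -0.7, -2.9]
opening: 44.1
```

Emit:
{"fn": "drive_tool", "kwargs": {"steps": "0 0.05 0 0 0 0 0;0 0.1 0 0 0 0 0;0 0.135 0 0 0 0 0;0 0.135 0 0 0 0 0;0 0.135 0 0 0 0 0"}}

```text
time_s: 28.45
tcp_pos: [532.0, 257.8, 272.1]
tool_rot: [0.058, 0.998, 0.002, -0.003]
ft_force: [-0.2, -1.0, -3.0]
opening: 43.7
```

```bash
python3 st.py;  python3 - <<'E'
from carr import *
w=snapshot("wrist");cv2.imwrite("pics/w12.png",w["img"])
E
```

```text
[532.  257.8 272.1] yaw_y 83.36 F [-0.15 -0.97 -2.97] M [-0.141 -0.053  0.   ] eff7 -0.015 open 43.7 t 28.45 [-0.9   0.31  0.49  1.7  -0.16  1.18  1.09]
```

View pics/w12.png

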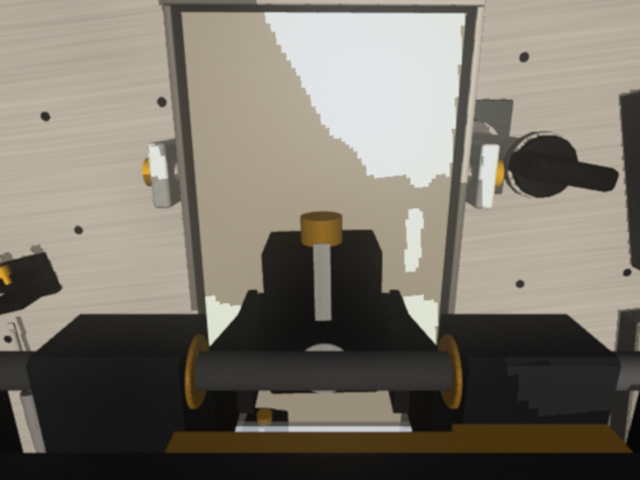

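Aligned. Sitting height is 213.8; lower by 57.

Emit:
{"fn": "drive_tool", "kwargs": {"steps": "0.003 0.003 0 0 0 0 0;0.003 0.003 -0.03 0 0 0 0;0.003 0.003 -0.057 0 0 0 0;0.003 0.003 -0.057 0 0 0 0;0.003 0.003 -0.057 0 0 0 0;0.003 0.003 -0.057 0 0 0 0.75;0.003 0.003 -0.057 0 0 0 0.75;0.003 0.003 -0.057 0 0 0 0.75;0.003 0.003 -0.057 0 0 0 0.75;0.003 0.003 -0.02 0 0 0 0.75;0.003 0.003 0.03 0 0 0 0.75;0.003 0.003 0.03 0 0 0 0.75"}}

```text
time_s: 29.7
tcp_pos: [539.3, 260.2, 309.9]
tool_rot: [0.059, 0.998, 0.006, 0.003]
ft_force: [0.5, -0.6, 0.1]
opening: 65.2
```

```bash
python3 st.py;  python3 - <<'E'
from carr import *
w=snapshot("side");cv2.imwrite("pics/s12.png",w["img"][230:430,100:450])
for n in("scene","side"):
  for r in carriers(snapshot(n)):
    if 350<r[2][0]<700 and -400<r[2][1]<100: print(r[2:5])
E
```

```text
[539.3 260.2 309.9] yaw_y 83.18 F [ 0.49 -0.56  0.14] M [0.034 0.006 0.011] eff7 -0.072 open 65.2 t 29.7 [-0.91  0.29  0.5   1.64 -0.15  1.24  1.08]
(array([584.8, -62.6]), None, 0)
(array([ 426.5, -289.8]), np.float64(4.5), np.float64(34.1))
(array([ 424. , -287.7]), np.float64(7.1), np.float64(31.9))
```

View pics/s12.png

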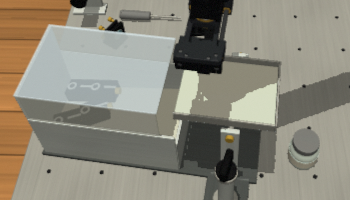

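Emit:
{"fn": "drive_tool", "kwargs": {"steps": "-0.114 -0.549 0 0 0 0.01 0.8;-0.114 -0.549 0 0 0 0.01 0.8;-0.114 -0.549 0 0 0 0.01 0.8;-0.114 -0.549 0 0 0 0.01 0.8;-0.114 -0.549 0 0 0 0.01 0.8;-0.114 -0.549 0 0 0 0.01 0.8;-0.114 -0.549 0 0 0 0.01 0.8;-0.114 -0.549 0 0 0 0.01 0.8;-0.114 -0.549 0 0 0 0.01 0.8;-0.114 -0.549 0 0 0 0.01 0.8;-0.114 -0.549 -0.04 0 0 0.01 0.8;-0.114 -0.549 -0.08 0 0 0.01 0.8"}}

```text
time_s: 31.05
tcp_pos: [421.2, -293.0, 228.8]
tool_rot: [0.046, 0.999, -0.0, 0.0]
ft_force: [1.2, 1.1, -1.2]
opening: 69.5
```

```bash
python3 st.py;  python3 - <<'E'
from carr import *
w=snapshot("wrist");cv2.imwrite("pics/w13.png",w["img"])
w=snapshot("scene");crop(w,340,170,540,320,4,"rc")
E
```

```text
[ 421.2 -293.   228.8] yaw_y 84.7 F [ 1.23  1.09 -1.17] M [ 0.107 -0.126  0.026] eff7 -0.686 open 69.5 t 31.05 [-0.2   0.25  0.88  1.94 -0.23  1.05  2.25]
```

View pics/w13.png

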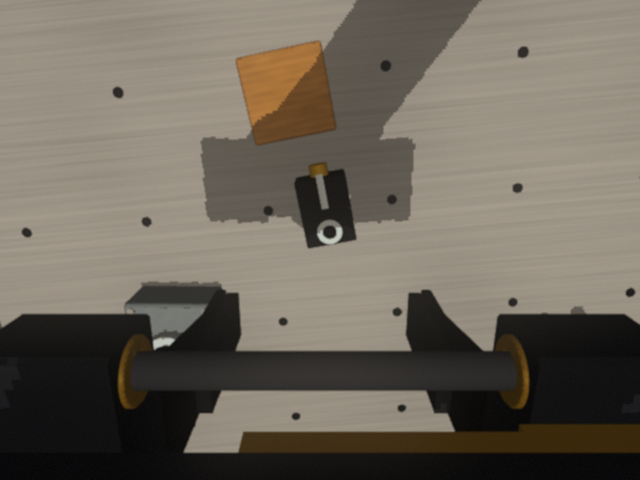

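Emit:
{"fn": "drive_tool", "kwargs": {"steps": "0.004 0.004 -0.04 0 0 -0.03 0.85;0.004 0.004 -0.08 0 0 -0.03 0.85;0.004 0.004 -0.12 0 0 -0.03 0.85;0.004 0.004 -0.14 0 0 -0.03 0.85;0.004 0.004 -0.14 0 0 -0.03 0.85"}}

```text
time_s: 31.65
tcp_pos: [419.3, -281.2, 80.0]
tool_rot: [0.093, 0.996, 0.005, -0.012]
ft_force: [-0.4, 0.6, 0.8]
opening: 73.8
```

```bash
python3 st.py;  python3 - <<'E'
from carr import *
w=snapshot("wrist");cv2.imwrite("pics/w14.png",w["img"])
E
```

```text
[ 419.3 -281.2   80. ] yaw_y 79.34 F [-0.38  0.55  0.81] M [ 0.026 -0.049 -0.038] eff7 0.13 open 73.8 t 31.65 [-0.07  0.48  0.75  2.08 -0.46  0.78  2.35]
```

View pics/w14.png

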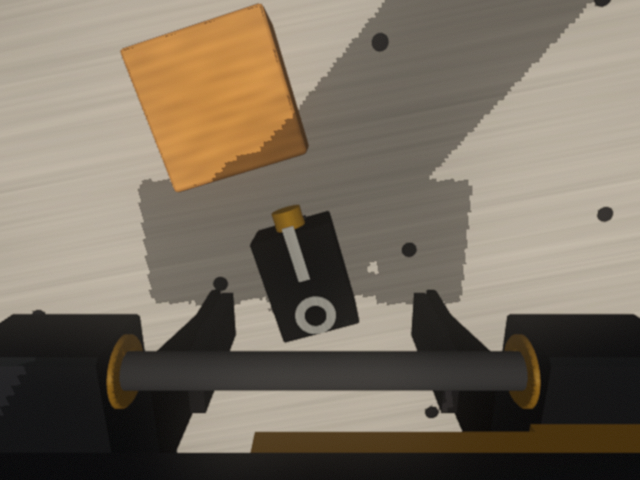

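Emit:
{"fn": "drive_tool", "kwargs": {"steps": "0.006 -0.008 0 0 0 0 0.85;0.006 -0.008 -0.03 0 0 0 0.85;0.006 -0.008 -0.06 0 0 0 0.85;0.006 -0.008 -0.072 0 0 0 0.85;0.006 -0.008 -0.072 0 0 0 0.85;0.006 -0.008 -0.072 0 0 0 0;0.006 -0.008 -0.072 0 0 0 0;0.006 -0.008 -0.072 0 0 0 0;0.006 -0.008 -0.072 0 0 0 0;0.006 -0.008 -0.072 0 0 0 0"}}

```text
time_s: 32.7
tcp_pos: [426.7, -290.6, 10.2]
tool_rot: [0.093, 0.996, 0.004, -0.009]
ft_force: [-0.3, 0.9, 3.4]
opening: 44.2
```

```bash
python3 st.py
```

```text
[ 426.7 -290.6   10.2] yaw_y 79.33 F [-0.27  0.9   3.35] M [0.004 0.072 0.029] eff7 -0.026 open 44.2 t 32.7 [ 0.03  0.6   0.64  2.09 -0.59  0.65  2.46]
```

Emit:
{"fn": "drive_tool", "kwargs": {"steps": "0 0 0.05 0 0 0 0;0 0 0.1 0 0 0 0;0 0.01 0.15 0 0 0 0;0.01 0.05 0.18 0 0 0 0;0.02 0.09 0.21 0 0 0 0;0.03 0.13 0.24 0 0 0.022 0;0.04 0.175 0.255 0 0 0.022 0;0.05 0.22 0.262 0 0 0.022 0;0.06 0.265 0.262 0 0 0.022 0;0.07 0.31 0.262 0 0 0.022 0;0.08 0.355 0.262 0 0 0.022 0;0.09 0.4 0.262 0 0 0.022 0"}}

```text
time_s: 33.9
tcp_pos: [516.0, 111.1, 271.7]
tool_rot: [0.058, 0.998, 0.004, -0.01]
ft_force: [1.4, -0.7, -2.6]
opening: 43.9
```

Emit:
{"fn": "drive_tool", "kwargs": {"steps": "0.01 0.045 0 0 0 0 0;0.018 0.09 0 0 0 0 0;0.018 0.135 0 0 0 0 0;0.018 0.155 0 0 0 0 0;0.018 0.155 0 0 0 0 0;0.018 0.155 0 0 0 0 0"}}

```text
time_s: 34.5
tcp_pos: [533.5, 264.9, 270.9]
tool_rot: [0.059, 0.998, 0.003, -0.011]
ft_force: [0.3, -1.1, -3.0]
opening: 44.1
```

```bash
python3 st.py;  python3 - <<'E'
from carr import *
w=snapshot("wrist");cv2.imwrite("pics/w15.png",w["img"])
E
```

```text
[533.5 264.9 270.9] yaw_y 83.27 F [ 0.34 -1.05 -2.96] M [-0.087 -0.116  0.002] eff7 -0.01 open 44.1 t 34.5 [-1.03  0.35  0.68  1.69 -0.25  1.2   1.16]
```

View pics/w15.png

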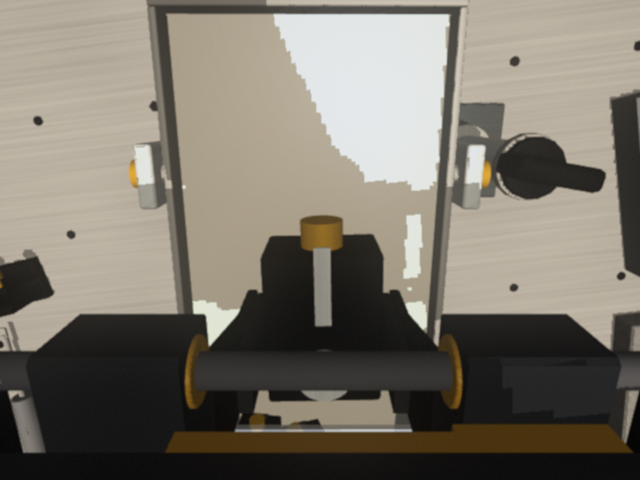

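Emit:
{"fn": "drive_tool", "kwargs": {"steps": "0.001 -0.004 0 0 0 0 0;0.001 -0.004 -0.03 0 0 0 0;0.001 -0.004 -0.059 0 0 0 0;0.001 -0.004 -0.059 0 0 0 0;0.001 -0.004 -0.059 0 0 0 0;0.001 -0.004 -0.059 0 0 0 0.75;0.001 -0.004 -0.059 0 0 0 0.75;0.001 -0.004 -0.059 0 0 0 0.75;0.001 -0.004 -0.059 0 0 0 0.75;0.001 -0.004 -0.02 0 0 0 0.75;0.001 -0.004 0.03 0 0 0 0.75;0.001 -0.004 0.03 0 0 0 0.75"}}

```text
time_s: 35.75
tcp_pos: [538.8, 260.6, 308.5]
tool_rot: [0.06, 0.998, 0.007, -0.005]
ft_force: [0.4, 0.1, -0.2]
opening: 65.1
```

Emit:
{"fn": "drive_tool", "kwargs": {"steps": "-0.09 -0.4 0 0 0 0 0;-0.09 -0.4 0 0 0 0 0;-0.09 -0.4 0 0 0 0 0;-0.09 -0.4 0 0 0 0 0;-0.09 -0.4 0 0 0 0 0;-0.09 -0.4 0 0 0 0 0;-0.09 -0.4 0 0 0 0 0;-0.09 -0.4 0 0 0 0 0;-0.09 -0.4 0 0 0 0 0"}}

```text
time_s: 36.65
tcp_pos: [446.7, -145.9, 309.3]
tool_rot: [0.065, 0.998, 0.006, -0.004]
ft_force: [0.1, 1.2, 0.2]
opening: 3.3
```

```bash
python3 st.py;  python3 - <<'E'
from carr import *
w=snapshot("side");crop(w,100,240,400,440,2.6,"r1")
w=snapshot("scene");crop(w,330,180,530,450,2.2,"r2")
for n in("scene","side"):
  for r in carriers(snapshot(n)):
    if 350<r[2][0]<700 and -600<r[2][1]<100: print(r[2:5])
w=snapshot("scene");crop(w,100,210,180,290,8,"btn")
w=snapshot("side");crop(w,280,140,350,190,10,"btn2")
E
```

```text
[ 446.7 -145.9  309.3] yaw_y 82.55 F [0.11 1.18 0.19] M [-0.019 -0.022  0.031] eff7 0.167 open 3.3 t 36.65 [-0.67  0.05  0.96  1.91 -0.06  1.21  1.75]
(array([584.8, -62.6]), None, 0)
(array([ 561.6, -430. ]), np.float64(83.6), np.float64(39.6))
(array([586.4, -68. ]), None, 0)
```

View pics/r1.png

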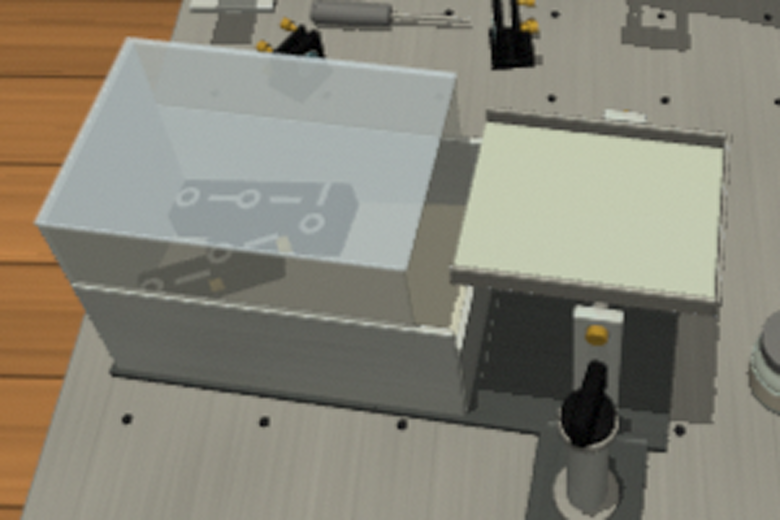

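View pics/r2.png

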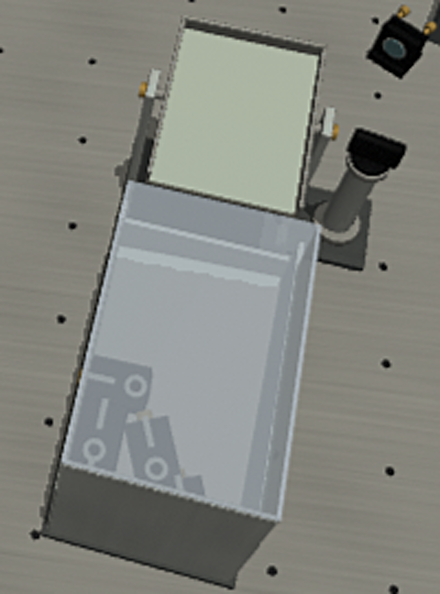

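View pics/btn.png

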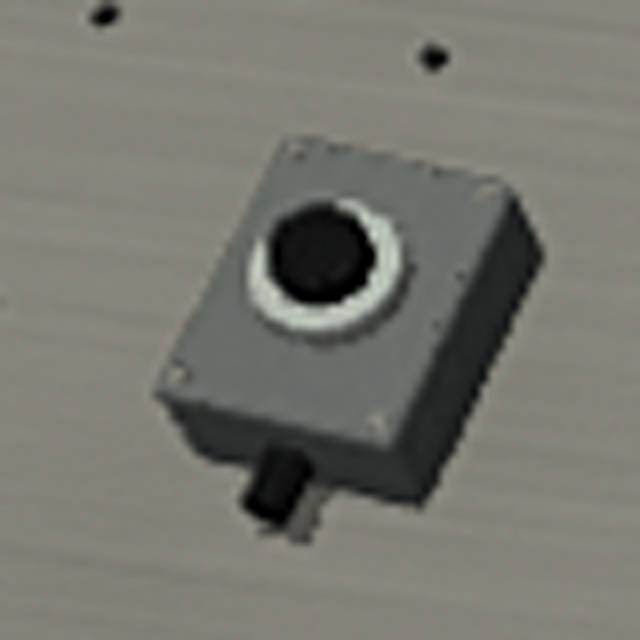

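View pics/btn2.png

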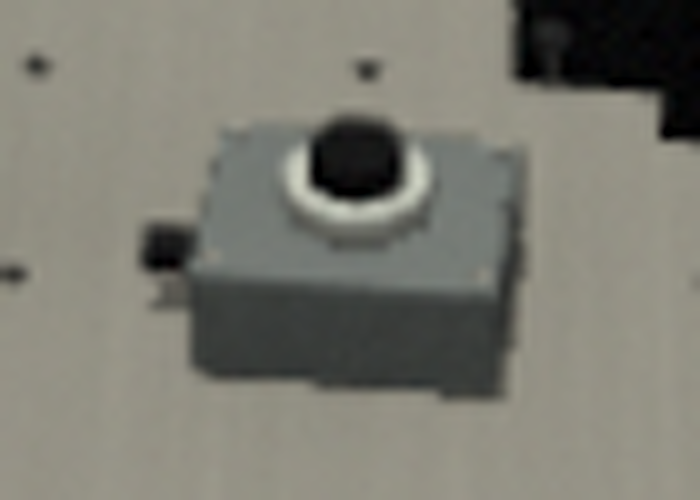

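Run:
```python
from h import *
a=snapshot("scene");b=snapshot("side")
S=lambda u,v:(100+u/2.6,240+v/2.6);C=lambda u,v:(330+u/2.2,180+v/2.2)
def st(p):
    d=p[:2]-np.array([484.7,265.5]);return d@[.992,-.127],d@[.127,.992],p[2]
for n,c,s in[("r3",(135,385),(312,222)),("r2a",(93,448),(187,197)),("r2b",(93,448),(248,198)),("r4a",(157,468),(218,253)),("r4b",(157,468),(152,285))]:
    p,e=tri(a,C(*c),b,S(*s));print(n,np.round(st(p),0),round(e,1))
for s in[(187,197),(248,198),(312,222),(218,253),(152,285)]:
    print([np.round(st(onz(b,*S(*s),z)),0) for z in(60,90)])
P=(140.25,241);Q=(315.5,155)
print(tri(a,P,b,Q),onz(a,*P,69),onz(b,*Q,69))
print("slice ring",onz(a,100+326/8,210+265/8,50))
```

```text
r3 [266. -36.  66.] 1.7
r2a [361. -47.  92.] 38.6
r2b [335. -62.  52.] 0.3
r4a [340.   1.  60.] 0.7
r4b [363.  23.  75.] 56.2
[array([386., -50.,  60.]), array([373., -32.,  90.])]
[array([332., -57.,  60.]), array([320., -38.,  90.])]
[array([268., -41.,  60.]), array([258., -23.,  90.])]
[array([339.,   1.,  60.]), array([327.,  18.,  90.])]
[array([385.,  39.,  60.]), array([371.,  55.,  90.])]
(array([ 540.44804822, -441.06566977,   63.2283172 ]), np.float64(2.480077508125942)) [ 544.90373151 -437.38597486   69.        ] [ 539.46966523 -435.06423202   69.        ]
slice ring [ 540.10537139 -443.21292505   50.        ]
```

Emit:
{"fn": "drive_tool", "kwargs": {"steps": "0.095 -0.291 -0.05 0 0 -0.03 0;0.095 -0.291 -0.05 0 0 -0.03 0;0.095 -0.291 -0.05 0 0 -0.03 0;0.095 -0.291 -0.08 0 0 -0.03 0;0.095 -0.291 -0.1 0 0 -0.03 0"}}

```text
time_s: 37.55
tcp_pos: [525.8, -367.8, 242.8]
tool_rot: [0.104, 0.995, 0.006, -0.005]
ft_force: [0.7, 0.4, 0.7]
opening: 0.5
```

```bash
python3 st.py
```

```text
[ 525.8 -367.8  242.8] yaw_y 78.08 F [0.67 0.42 0.67] M [0.034 0.023 0.034] eff7 -0.526 open 0.5 t 37.55 [-0.07  0.54  0.93  1.62 -0.45  1.23  2.31]
```

Emit:
{"fn": "drive_tool", "kwargs": {"steps": "0.008 -0.03 -0.03 0 0 -0.04 0;0.016 -0.069 -0.08 0 0 -0.083 0;0.016 -0.069 -0.12 0 0 -0.083 0;0.016 -0.069 -0.14 0 0 -0.083 0;0.016 -0.069 -0.14 0 0 -0.083 0;0.016 -0.069 -0.14 0 0 -0.083 0"}}

```text
time_s: 38.15
tcp_pos: [542.8, -436.3, 103.0]
tool_rot: [0.231, 0.973, 0.007, -0.004]
ft_force: [0.5, -0.5, -0.6]
opening: 0.2
```

```bash
python3 st.py;  python3 - <<'E'
from carr import *
w=snapshot("side");crop(w,260,110,360,190,8,"b3")
w=snapshot("wrist");cv2.imwrite("pics/w20.png",w["img"])
E
```

```text
[ 542.8 -436.3  103. ] yaw_y 63.23 F [ 0.45 -0.54 -0.56] M [-0.12  -0.003 -0.011] eff7 -0.001 open 0.2 t 38.15 [ 0.09  0.77  0.87  1.61 -0.65  1.08  2.24]
```

View pics/w20.png

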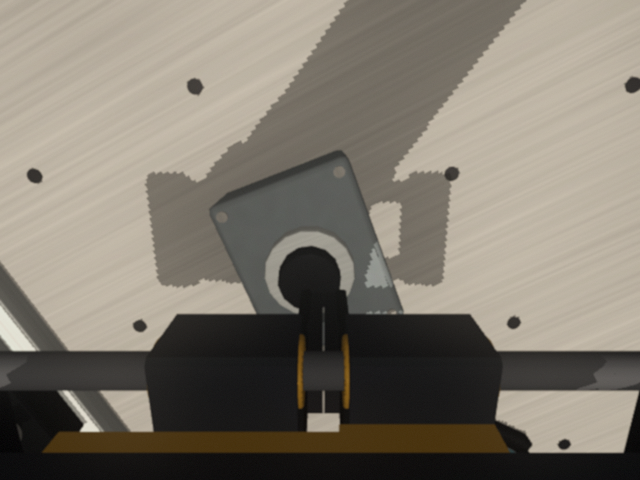

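View pics/b3.png

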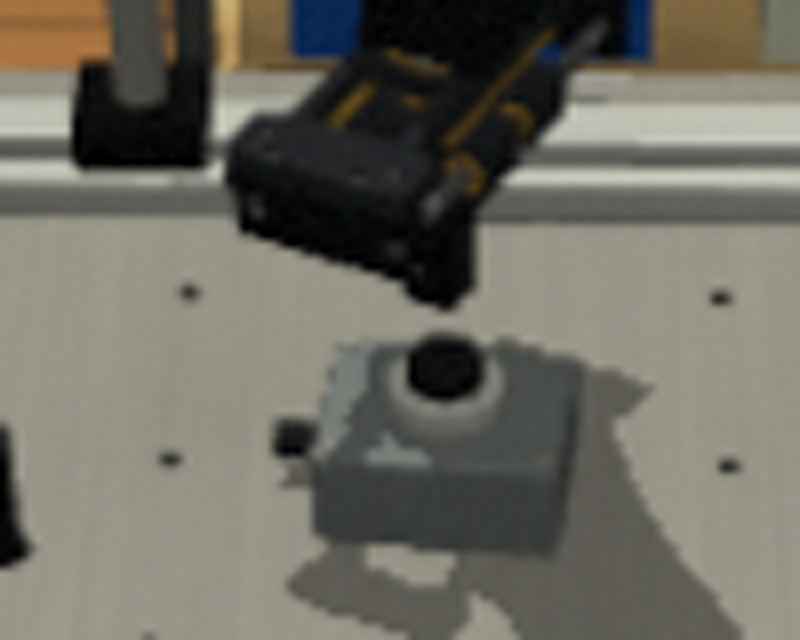

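Run:
```python
from carr import *
w=snapshot("wrist");print(onz(w,310,274,69))
```

```text
[ 537.03030275 -438.7086487    69.        ]
```

Emit:
{"fn": "drive_tool", "kwargs": {"steps": "-0.003 -0.002 -0.02 0 0 0 0;-0.003 -0.002 -0.036 0 0 0 0;-0.003 -0.002 -0.04 0 0 0 0;-0.003 -0.002 -0.042 0 0 0 0;-0.003 -0.002 -0.042 0 0 0 0"}}

```text
time_s: 38.8
tcp_pos: [540.3, -438.9, 63.8]
tool_rot: [0.232, 0.973, 0.007, -0.002]
ft_force: [-0.6, 2.1, 4.1]
opening: 0.6
```

```bash
python3 st.py
```

```text
[ 540.3 -438.9   63.8] yaw_y 63.22 F [-0.57  2.06  4.07] M [ 0.475  0.288 -0.048] eff7 0.005 open 0.6 t 38.8 [ 0.11  0.81  0.83  1.64 -0.69  1.02  2.28]
```

Emit:
{"fn": "drive_tool", "kwargs": {"steps": "0 0 -0.003 0 0 0 0;0 0 -0.006 0 0 0 0;0 0 -0.008 0 0 0 0;0 0 -0.008 0 0 0 0"}}

```text
time_s: 39.2
tcp_pos: [540.5, -439.1, 61.1]
tool_rot: [0.232, 0.973, 0.008, -0.001]
ft_force: [-6.7, 8.6, 29.1]
opening: 0.4
```

```bash
python3 st.py
```

```text
[ 540.5 -439.1   61.1] yaw_y 63.23 F [-6.71  8.62 29.1 ] M [2.258 1.539 0.018] eff7 0.018 open 0.4 t 39.2 [ 0.11  0.81  0.83  1.64 -0.7   1.02  2.28]
```

Emit:
{"fn": "drive_tool", "kwargs": {"steps": "0 0 0 0 0 0 0;0 0 0.03 0 0 0 0;0 0 0.08 0 0 0 0;0 0 0.13 0 0 0 0;0 0 0.16 0 0 0 0;0 0 0.16 0 0 0 0;0 0 0.16 0 0 0 0"}}

```text
time_s: 39.9
tcp_pos: [540.7, -439.1, 221.2]
tool_rot: [0.231, 0.973, 0.008, -0.0]
ft_force: [0.2, 0.3, -0.7]
opening: 0.4
```

```bash
python3 st.py;  python3 - <<'E'
from carr import *
w=snapshot("side");cv2.imwrite("pics/end_side.png",w["img"])
w=snapshot("scene");cv2.imwrite("pics/end_scene.png",w["img"])
E
```

```text
[ 540.7 -439.1  221.2] yaw_y 63.24 F [ 0.22  0.29 -0.68] M [-0.037 -0.005  0.034] eff7 -0.004 open 0.4 t 39.9 [ 0.06  0.66  0.94  1.51 -0.56  1.26  2.18]
```

View pics/end_side.png

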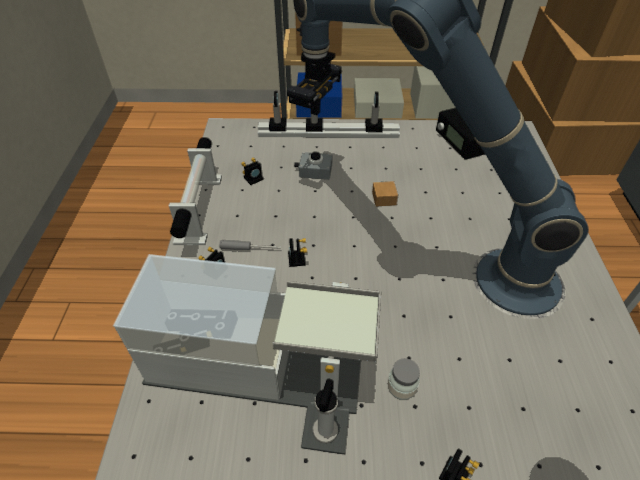

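View pics/end_scene.png

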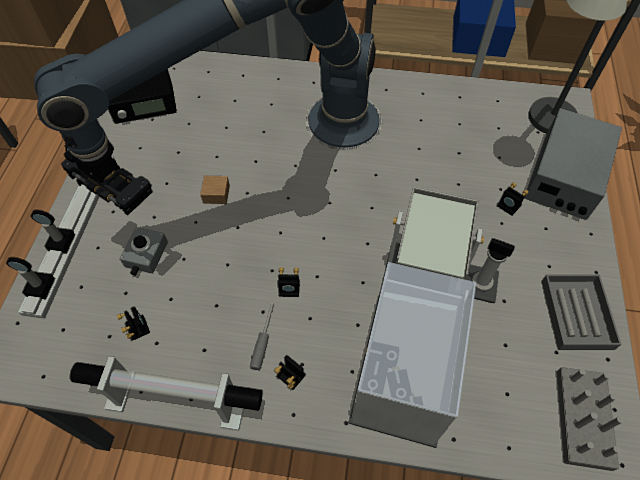

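```bash
python3 -c "
from bench import robot
print(robot.hand_in())"
```

```text
the job is handed in; nothing more can be done
None
```

The job is handed in at about 40 s; `hand_in()` reports no verdict, so what follows rests on my own checks.

**What I did**
- **Knob:** I turned it clockwise until the moment about the axis jumped from about 0.03 to 0.2–0.3 N m. I then went about 30° further, roughly 0.5 rad.
- **Carriers:** I set all five on the tray one after another, and each slid through into the receiver.
- **Button:** I pressed it to its stop and let it up again. The tool stopped at 61.1 mm, which is about 8 mm of travel, at 29 N, and then I lifted clear.

**Last checks**
- **Receiver:** Five rings are visible inside it. Three triangulated across both views, at 52–66 mm above the bench and 266–340 mm along the station. The other two were seen only in the side view, and a ray at an assumed height puts them inside.
- **Tray and button:** The tray looks level and the button looks up in the final pictures.
- **Bystanders:** The mirror mounts, cardboard box, screwdriver and jar look unmoved.
- **Robot:** It stands clear, with wrist forces under 1 N.

**Uncertain or disagreeing**
- The bite angle is known only to about ±2°, well inside the allowed band.
- The scene, side and wrist views disagreed by about 5–8 mm on the button centre. I pressed between them.
- On the two carriers furthest to the right, joint 7 was near its limit. I gripped them about 7° and 17° askew, and they squared up between the pads.

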